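Refit the matched cap of the collimator's split clamp

TASK

The lower split clamp of the inclined collimator stands open: find among the three loose grey caps the one whose feet match the gaps in its lower half, set it on the right way round and press it fully home so that both feet lie flush between their cheeks. Then swing both swing bolts upright into the slots of its feet. Leave the other two caps and everything else on the bench where they are.

Things in the scene. Friction and masses are not known exactly. Their poses are not given: they have to be found in the camera images.
- clamp (a point): Point on the axis of the fixed black collimator tube (50 diameter) at the middle of the open clamp's range. x along the tube, uphill (tube rises from the robot at 27 deg); y left, level; z square to the tube, out of the clamp's joint faces (which lie at z = 0), leaning 27 deg back to the robot. A like clamp, shut, fills x = 65 to 131, up to z = 62.
- rail_mid (a point): Point on the rail under the tube, at x = 0, y = 0, z = -44 in the clamp frame. The lower half (grey cradle, 66 long along x) is locked on the rail with its middle anywhere from x = -8 to +8; where is NOT reported: look or feel for it (it stands 60 N). Seated, a cap's joint face is at z = 0 and it clears the tube by 1.5. A wrong, turned or misplaced cap rides on the cheeks, 7 proud.
- left_ear (a point): Point of the clamp frame at x = 0, y = +52, z = 0: height of the top of the lower half's left ear (y = 32 to 63). On the ear two cheeks, 7 high, y = 42 to 62, out to 33 mm from the lower half's middle, leave a gap 27 wide along x, centred on that middle; sharp edges. The matching 24 wide foot drops in with 1.5 to spare each side.
- right_ear (a point): The same for the right ear, at x = 0, y = -52, z = 0 in the clamp frame. Its gap is 47 wide along x, centred likewise, for the matching 44 wide foot.
- bolt_left (a joint): Swing bolt of the left ear, rad: 0 upright (along clamp z, stop), grows leaning out to +y, up to 1.15. Pivot along clamp x at y = +56, z = -14, in the lower half's middle. Rod 8 thick; round nut 18 in diameter, 26.5 to 41 from the pivot. Stays where left; about 1 N moves it. Upright, its nut is 2.5 above a seated foot: no way past it for a proud cap.
- bolt_right (a joint): The same on the right ear, pivot at y = -56, z = -14 in the clamp frame; grows as it leans out to -y.
- cap_a_centre (a point): Centre of the matching cap, 31 above its underside (joint face). Grey metal arch 30 wide along its x, 126 along its y, 62 high, bore radius 26.5 and outer radius 34 about its x axis. Flat feet 10 thick reach out to y = +-63, each slotted 11 wide from the outer end: foot at +y is 24 wide along x, at -y 44 wide. 0.15 to 0.3 kg. Stands feet down, z up.
- cap_a_crown (a point): Where to grip the matching cap: middle of the upright block on its crown, 30 (x) x 40 (y), flat flanks from 34 to 62 above the underside; this point is 48 above the underside, axes of the cap. Beside the block (at y beyond 20) the arch rises to 28. Set on the clamp, the cap's axes agree with the clamp's.
- cap_b_centre (a point): Centre of another stand's cap, of the same shape but with both feet 34 wide; it does not fit: leave it.
- cap_c_centre (a point): Centre of another stand's cap, of the same shape but with both feet 44 wide; it does not fit: leave it.
- lens_spray: Spray bottle, 36x42x106; stands or lies loose on the worktop; a bystander, origin at the centre of its underside
- mug: Mug, 92x127x95; stands or lies loose on the worktop; a bystander, origin at the centre of its underside
- caliper: Digital caliper, 66x190x12; stands or lies loose on the worktop; a bystander, origin at the centre of its underside
- lens_clock: Round dial gauge with three feet, 61x43x13; stands or lies loose on the worktop; a bystander, origin at the centre of its underside
- driver_c: Precision screwdriver, 13x174x12; stands or lies loose on the worktop; a bystander, origin at the centre of its underside

How it is judged:
By the outcome, as a careful person would: the job done as asked, in the order asked, and still so for the second after the job is handed in, with the robot touching nothing.
It also fails if it takes over 67 s, if anything falls off the work surface, if the arm or the gripper's body presses on something with over 40 N, if the wrist force passes 120 N, or if a joint passes its speed limit or range.

ROBOT

A 6-joint arm with a two-finger parallel gripper is mounted at the origin on a cart in front of the work surface, level with it; the furniture and walls round the work are solid. World frame = base frame: x ahead of the robot, y to its left, z up, the work surface at z = 0. Lengths are in m, angles in rad, forces in N, time in s.
With the tool pointing down it reaches from about 0.225 to 0.875 m from the base axis. Payload 3.4 kg.
Tool frame: the origin (TCP) lies midway between the tips of the shut fingers; the grasp point (between the pads) lies 19 mm behind it (manip.grasp_offset is the distance from the TCP to the grasp point, in m); x points along the fingers, y is the direction in which the jaws open and shut, and the axes are right-handed (so a half turn about x gives the same grasp; the last joint's range is limited). The gripper opens to 85 mm and grips with 20 to 120 N. Pads are 22 mm wide; open, the fingers measure 114 mm over their backs; the gripper's body (76 mm by 85 mm) begins 54 mm behind the grasp point. The pads swing forward as they close: fully open they stand 13 mm farther back than shut.
Start: joints at [-1.466, 0.276, 1.505, -0, 1.361, -0.121], TCP at [0.129, -0.56, 0.231] pointing down, gripper open.
Joint ranges: [-2.89, 2.89], [-0.75, 2.08], [0.22, 2.7], [-1.18, 4.32], [0.11, 2.71], [-2.7, 2.7]. Speed limits (rad/s): [2.57, 2.57, 3.14, 3.14, 3.14, 3.14].

INTERFACE

Orientations are given as a unit quaternion [w, x, y, z].
In Python, from rig import manip gives the robot as it stands.
- The arm moves only by the shell command python3 -m creep 'ROWS' [OPENING] [FORCE]. ROWS is a JSON object of lists of equal length, an entry for each row: "delta_pos": the shift along the tool's x, y, z in cm, a list of three; "dr": the turn, a rotation vector about the tool's x, y, z in rad, a list of three. In form: {"delta_pos": [[dx, dy, dz], ...], "dr": [[rx, ry, rz], ...]}. A call has 1 to 10 rows; each row is the pose to reach, as a shift and turn from the pose commanded when the call began, along the tool's axes at that moment; what a row does not reach only later rows make up. A row lasts 1/10 s, in which the tool goes at most 50 mm and 8.59 degrees, less where a joint would pass 70% of its speed; a pose out of reach is approached as far as the arm can. A call with a gripper value outside its range is refused whole. OPENING is the opening, from -1 (shut) to 1 (fully open), set as the call begins (- or left out, the last holds). The fingers move at their own pace and stop on an object; FORCE is the grip in N (left out, the last holds). Time passes only in rows, so rows that repeat a pose let the fingers close. It gives the time, the measured TCP pose, the force and the opening at its end, in the units of the state.
- manip.get_state(): the state, without advancing time (a new reading comes with each control period).
- manip.get_image(name): name is "scene" or "side" or "wrist"; returns a dict with "pixels" (420x560x3 uint8, blue, green, red), "depth" (420x560 float32, m along the optical axis (not along the pixel's ray), 0 where there is no reading), "intrinsics" (3x3 intrinsics, pixels), "rvec" (rotation vector, rad) and "tvec" (3), from world to camera coordinates, as OpenCV has them. Camera axes: x right, y down, z forward; pixel columns grow to the right and rows downward; lengths in m; the calibration is good to about 2 mm. A picture is of the moment at which its call begins.
- manip.sign_off(): hands the job in, once; it reports no verdict.
The state is a dict: "clock": time; "qpos": joint angles; "qd": joint speeds; "effort": joint torques, N m; "position": TCP position; "ee_rot": TCP orientation; "contact_force": force on the tool from outside, world axes, zero at the start; "moment": the same for the moment, N m; "width": finger opening in m.
Only numpy, scipy, OpenCV 4.12 (cv2) and the standard library are available. Lean on these libraries where they do the work, as an engineer would, in place of code of your own. Each camera call takes 0.05 s, during which the arm holds its last target. There are 200 camera calls.

## Working session

There is one attempt and no reset: what is moved stays moved. The work goes in short steps, Python scripts to look and compute and a shell command to move; the robot and the scene stay as the last step left them, time stands still between calls to the robot, and variables do not carry over. Pictures are saved under pics/ and viewed, about 8 in all and at most 12, crops included, and the job is handed in when it is done.

```bash
ls; mkdir -p pics
cat > h.py <<'E'
import numpy as np,cv2
from rig import manip
def grab(n):
    d=manip.get_image(n);R=cv2.Rodrigues(np.array(d['rvec'],float))[0];t=np.array(d['tvec'],float).ravel()
    return d,R,t
def cloud(d,R,t):
    K=np.array(d['intrinsics']);z=d['depth'];v,u=np.mgrid[:z.shape[0],:z.shape[1]]
    c=np.stack([(u-K[0,2])/K[0,0]*z,(v-K[1,2])/K[1,1]*z,z],-1)
    return (c-t)@R
E
python3 - <<'E'
from h import *
for n in('scene','side','wrist'):
    d,R,t=grab(n);cv2.imwrite(f'pics/{n}0.png',d['pixels']);np.savez(f'{n}0.npz',px=d['pixels'],P=cloud(d,R,t),z=d['depth'],K=d['intrinsics'],R=R,t=t)
    print(n,-R.T@t,R[2])
print(manip.get_state())
E
```

```text
pics
scene [-0.4294979  -0.78611249  0.94209887] [ 0.66214956  0.46954227 -0.58402741]
side [-0.2972115  -1.18206645  0.66169935] [ 0.54943905  0.74375057 -0.38072539]
wrist [ 0.20847618 -0.54268767  0.37416039] [-0.30567337 -0.06822895 -0.94968869]
{'clock': 0.15, 'qpos': array([-1.46599739e+00,  2.76434987e-01,  1.50584371e+00,  3.88730976e-05,
        1.36070857e+00, -1.20977949e-01]), 'qd': array([-0.00013291, -0.00138964, -0.00209672, -0.00126725, -0.00123374,
       -0.00047039]), 'effort': array([ 6.54377691e-04, -4.17145264e+01, -2.46033096e+01, -1.07015035e-04,
        7.73636129e-03,  3.11651846e-06]), 'position': array([ 0.12870035, -0.56000337,  0.23064629]), 'ee_rot': array([ 0.07915892,  0.70262353,  0.08014482, -0.70258868]), 'contact_force': array([ 0.2617824 ,  1.03779365, -0.85058298]), 'moment': array([-0.05062663,  0.04026576,  0.01321981]), 'width': 0.08527825999262556}
```

View pics/scene0.png

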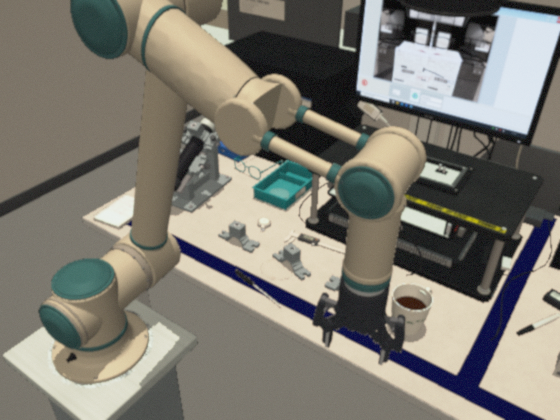

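View pics/side0.png

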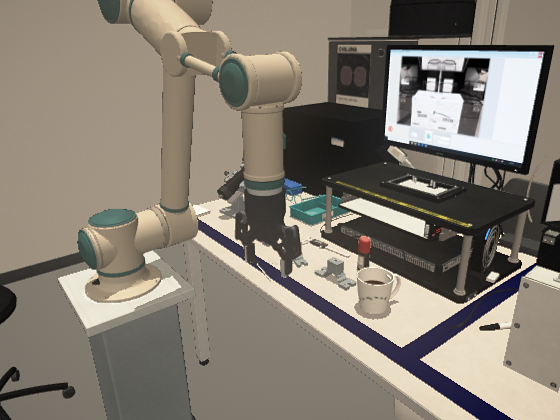

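The scene view shows the collimator stand at about (195,170), caps at (238,235) and (292,260), and a third near (335,283) hidden by the gripper. Next I'll get coarse positions from depth.

Run:
```python
import numpy as np,cv2
s=np.load('scene0.npz');P=s['P']
for u,v in [(238,228),(292,250),(335,283),(185,150),(195,190),(205,130),(172,200),(220,180)]:print((u,v),P[v,u].round(3))
# height map crop of workspace top view from scene+side
pts=[];col=[]
for n in('scene','side','wrist'):
    q=np.load(n+'0.npz');m=q['z']>0;pts.append(q['P'][m]);col.append(q['px'][m])
pts=np.vstack(pts);col=np.vstack(col)
m=(pts[:,2]>-.02)&(pts[:,2]<.4)&(pts[:,0]>0)&(pts[:,0]<.8)&(abs(pts[:,1])<.8);pts=pts[m];col=col[m]
o=np.argsort(pts[:,2]);pts=pts[o];col=col[o]
im=np.zeros((480,800,3),np.uint8);r=(470-pts[:,0]*580).astype(int);c=(400-pts[:,1]*500).astype(int)
k=(r>=0)&(r<480)&(c>=0)&(c<800);im[r[k],c[k]]=col[k]
q=np.load('wrist0.npz')['px']
im=cv2.dilate(im,np.ones((2,2)))
cv2.imwrite('pics/top0.png',np.vstack([im[:, :],])) 
cv2.imwrite('pics/w_top.png',np.hstack([cv2.resize(im,(480,288)),cv2.resize(q,(320,240),interpolation=cv2.INTER_AREA)[:, :].copy() if 0 else np.vstack([cv2.resize(q,(320,240)),np.zeros((48,320,3),np.uint8)])]))
```

```text
(238, 228) [ 0.468 -0.028  0.064]
(292, 250) [ 0.477 -0.204  0.064]
(335, 283) [ 0.484 -0.335  0.012]
(185, 150) [0.571 0.259 0.173]
(195, 190) [0.607 0.268 0.006]
(205, 130) [0.654 0.248 0.21 ]
(172, 200) [0.509 0.275 0.016]
(220, 180) [0.692 0.232 0.015]
```

View pics/w_top.png

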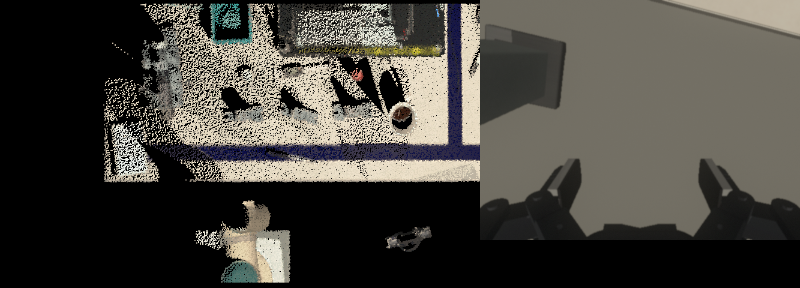

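```bash
cat >> h.py <<'E'
from scipy.spatial.transform import Rotation as Ro
def tool():
    s=manip.get_state();q=np.array(s['ee_rot']);return np.array(s['position']),Ro.from_quat(q[[1,2,3,0]]).as_matrix()
def go(p,Rt=None):
    p0,R0=tool();Rt=R0 if Rt is None else Rt
    print('dpos cm',(R0.T@(np.array(p)-p0)*100).round(2),'dr',Ro.from_matrix(R0.T@Rt).as_rotvec().round(4))
E
python3 - <<'E'
from h import *
print(tool()[1].round(3));print(manip.get_image('wrist')['intrinsics']);go([.47,-.2,.35])
E
```

```text
[[-0.     0.224 -0.975]
 [ 0.001 -0.975 -0.224]
 [-1.    -0.001 -0.   ]]
[[358.22886976   0.         279.46123943]
 [  0.         358.22886976 208.95429008]
 [  0.           0.           1.        ]]
dpos cm [-11.89 -27.47 -41.33] dr [0. 0. 0.]
```

```bash
python3 -m creep '{"delta_pos":[[-3,-1,-2],[-6,-3,-5],[-9,-6,-9],[-11.9,-9,-13.5],[-11.9,-12,-18],[-11.9,-15,-22.5],[-11.9,-18,-27],[-11.9,-21,-31.5],[-11.9,-24.2,-36.4],[-11.9,-27.5,-41.3]],"dr":[[0,0,0],[0,0,0],[0,0,0],[0,0,0],[0,0,0],[0,0,0],[0,0,0],[0,0,0],[0,0,0],[0,0,0]]}'
python3 -m creep '{"delta_pos":[[0,0,0],[0,0,0]],"dr":[[0,0,0],[0,0,0]]}'
python3 - <<'E'
from h import *
for n in ('wrist','scene'):
    d,R,t=grab(n);cv2.imwrite(f'pics/{n}1.png',d['pixels']);np.savez(f'{n}1.npz',px=d['pixels'],P=cloud(d,R,t),z=d['depth'],K=d['intrinsics'],R=R,t=t)
E
```

```text
clock: 1.2
position: [0.4352, -0.2357, 0.3503]
ee_rot: [0.08, 0.703, 0.079, -0.703]
contact_force: [0.1, -0.9, 0.5]
width: 0.0853
clock: 1.4
position: [0.4346, -0.2365, 0.35]
ee_rot: [-0.081, -0.702, -0.081, 0.703]
contact_force: [-0.7, -0.7, 0.1]
width: 0.085
```

View pics/wrist1.png

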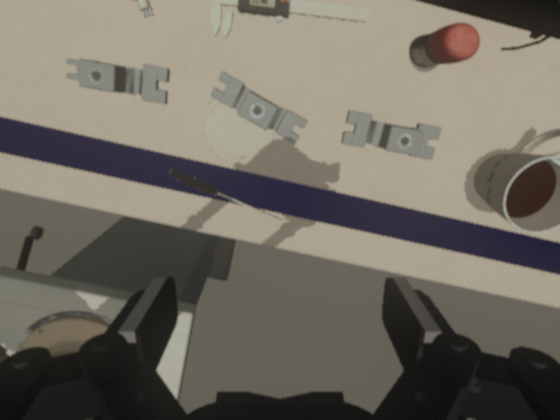

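The wrist view shows three caps. The left one at (117,80) has a narrow left foot (+y) and a wide right foot, so it is cap A. The middle one (258,108) has equal medium feet and is B. The right one (392,135) has equal wide feet and is C. Next I'll measure A from depth and move to look at the clamp.

Run:
```python
from h import *
q=np.load('wrist1.npz');P=q['P']
for n,(u0,v0,u1,v1) in dict(A=(50,40,185,120),B=(195,55,320,155),C=(330,95,455,170)).items():
    S=P[v0:v1,u0:u1].reshape(-1,3)
    top=S[(S[:,2]>.055)&(S[:,2]<.07)];ft=S[(S[:,2]>.006)&(S[:,2]<.016)];bt=S[abs(S[:,2])<.004]
    r=cv2.minAreaRect((ft[:,:2]*1000).astype(np.float32)); rt=cv2.minAreaRect((top[:,:2]*1000).astype(np.float32))
    print(n,len(top),len(ft),'feet rect',r,'top rect',rt,np.median(top[:,2]),np.median(ft[:,2]),np.median(bt[:,2]))
    c=np.array(rt[0])/1000
    R=cv2.boxPoints(r); e=max([R[1]-R[0],R[2]-R[1]],key=np.linalg.norm);e/=np.linalg.norm(e);e*=np.sign(e[1]) or 1
    x=np.array([e[1],-e[0]]);f=ft[:,:2]-np.array(r[0])/1000;y=f@e
    for sgn in(1,-1):
        m=(y*sgn>.048);print(sgn,'width',np.ptp(np.percentile(f[m]@x,[1,99])),'mid',np.percentile(f[m]@x,[1,99]).mean(),'ymax',np.percentile(y[m],[1,99]))
    print('y axis',e,np.degrees(np.arctan2(-e[0],e[1])))
s=np.load('scene1.npz')
cv2.imwrite('pics/stand1.png',cv2.resize(s['px'][90:230,150:290],None,fx=4,fy=4,interpolation=cv2.INTER_CUBIC))
go([.50,.20,.42])
```

```text
A 1073 1058 feet rect ((484.0546569824219, -13.749870300292969), (43.80892562866211, 125.94356536865234), 2.785733938217163) top rect ((483.71142578125, -14.134986877441406), (30.186809539794922, 40.924530029296875), 2.6561272144317627) 0.0627884352280407 0.010896031555909368 0.0005799240371407179
1 width 0.023414853816459927 mid -0.0006349889483073237 ymax [0.04807905 0.06248007]
-1 width 0.04301130973240773 mid 1.614000427555863e-05 ymax [-0.06290128 -0.04809842]
y axis [-0.04860091  0.9988183 ] 2.7857242
B 918 1172 feet rect ((487.71319580078125, -197.88568115234375), (125.6199722290039, 34.121639251708984), 73.94512176513672) top rect ((487.5859375, -198.06591796875), (39.8023567199707, 30.088720321655273), 74.14852142333984) 0.06279141151408894 0.010828254662869533 0.0007041603365099834
1 width 0.033556017685313605 mid 0.0001063809474428027 ymax [0.0482356  0.06265631]
-1 width 0.03337975216495967 mid 0.0001453462294338896 ymax [-0.06271008 -0.04819078]
y axis [0.27655804 0.9609972 ] -16.054882
C 882 1311 feet rect ((493.4548034667969, -376.0213623046875), (44.050750732421875, 125.90604400634766), 3.000337839126587) top rect ((493.36529541015625, -375.366943359375), (30.14336585998535, 40.7558708190918), 2.906850576400757) 0.06261186930179935 0.010696522538127692 0.0004086235487448977
1 width 0.042878111972650824 mid 0.00017623597661087231 ymax [0.04813838 0.06276676]
-1 width 0.04299782947236623 mid 3.877754709710572e-05 ymax [-0.06264721 -0.0482272 ]
y axis [-0.0523418  0.9986293] 3.000335
dpos cm [ -7.02 -41.22 -16.25] dr [0. 0. 0.]
```

View pics/stand1.png

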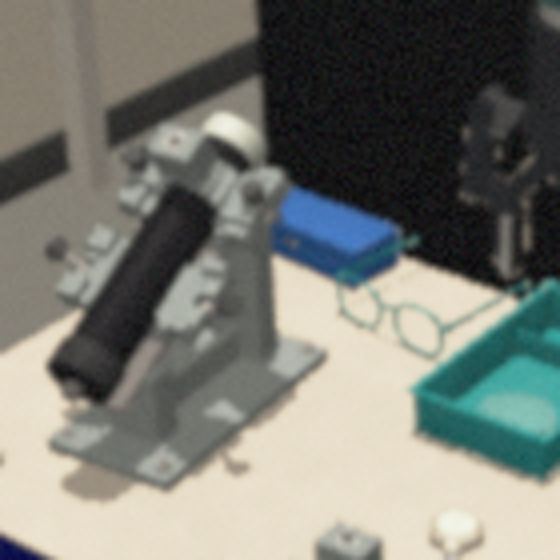

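The scene crop shows the tube rising away from the robot. The shut clamp is uphill, and the open clamp's ears have their bolts splayed out. Next is a rough clamp pose and a look square to it.

```bash
cat >> h.py <<'E'
def rot(yaw,pitch=np.radians(27)):
    c,s=np.cos(pitch),np.sin(pitch);Z=Ro.from_euler('z',yaw).as_matrix()
    return Z@np.array([[c,0,-s],[0,1,0],[s,0,c]])   # columns x_c,y_c,z_c
def toolR(C): return np.stack([-C[:,2],-C[:,1],-C[:,0]],1)
E
python3 - <<'E'
from h import *
q=np.load('scene1.npz');P=q['P'];px=q['px'].astype(int)
m=np.zeros(P.shape[:2],bool);m[130:195,160:206]=1
m&=(px.max(2)<55)&(P[...,2]>.1)&(q['z']>0)&(P[...,0]<.75)
S=P[m];c=np.median(S,0);S=S[np.linalg.norm(S-c,axis=1)<.12];c=S.mean(0);u=np.linalg.svd(S-c)[2][0];u*=np.sign(u[0]);print(len(S),c,u,np.degrees(np.arcsin(u[2])),np.degrees(np.arctan2(u[1],u[0])))
for uv in [(166,160),(203,160),(186,125),(198,165)]: print(uv,P[uv[1],uv[0]])
print(manip.get_state()['qpos'].round(2))
yaw=np.arctan2(u[1],u[0]);C=rot(yaw);go(c+.17*C[:,2]+.03*C[:,0],toolR(C)); print((c+.17*C[:,2]+.03*C[:,0]))
E
```

```text
649 [0.55503332 0.24483195 0.14939004] [0.87837964 0.11082788 0.46493697] 27.706142671044557 7.191186263179273
(166, 160) [0.53853759 0.3131225  0.13439877]
(203, 160) [0.59184377 0.20624733 0.14600404]
(186, 125) [ 2.03549763  1.75067078 -0.73665181]
(198, 165) [0.57418625 0.21193438 0.13463015]
[-0.64  0.11  1.43 -0.    1.6   0.7 ]
dpos cm [  3.53 -44.86 -17.6 ] dr [0.0979 0.4718 0.0232]
[0.50498195 0.23851682 0.31448086]
```

```bash
python3 -m creep '{"delta_pos":[[-0.5,-4.6,-2],[-0.5,-9.2,-4],[-0.5,-13.8,-6],[-0.5,-18.4,-8],[-0.5,-23,-10],[-0.5,-27.6,-12],[-0.5,-32.2,-14],[0,-36.8,-16],[0.5,-41.4,-17.5],[1,-45,-19]],"dr":[[0.01,0.05,0],[0.02,0.1,0],[0.03,0.15,0.01],[0.04,0.2,0.01],[0.05,0.25,0.01],[0.06,0.3,0.01],[0.07,0.35,0.02],[0.08,0.4,0.02],[0.09,0.44,0.02],[0.098,0.472,0.023]]}'
python3 - <<'E'
from h import *
p0,R0=tool();print(p0,R0.round(3),manip.get_state()['qpos'].round(2))
d,R,t=grab('wrist');cv2.imwrite('pics/wrist2.png',d['pixels']);np.savez('wrist2.npz',px=d['pixels'],P=cloud(d,R,t),z=d['depth'],K=d['intrinsics'],R=R,t=t)
E
```

```text
clock: 2.5
position: [0.5186, 0.244, 0.3404]
ee_rot: [0.032, 0.852, 0.053, -0.52]
contact_force: [-0.1, -1.0, -0.3]
width: 0.0852
[0.51856584 0.24403097 0.34038586] [[ 0.453  0.124 -0.883]
 [ 0.057 -0.992 -0.11 ]
 [-0.89  -0.001 -0.457]] [ 0.4  -0.    1.67 -0.14  1.02  1.89]
```

View pics/wrist2.png

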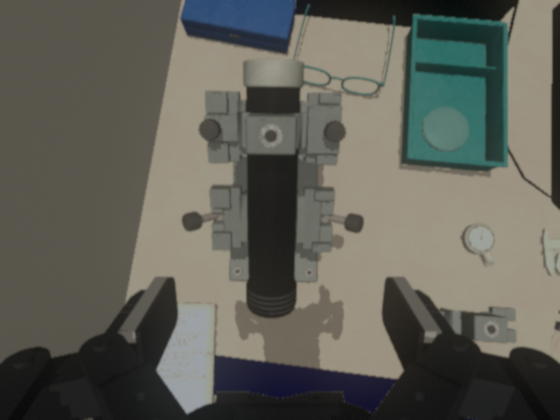

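The view shows the open clamp: left ear at (225,217), right ear at (320,217), and bolt nuts at (192,221) and (353,222). I'll fit the tube as a cylinder and find the cheek edges in depth.

Run:
```python
from h import *
from scipy.optimize import least_squares
q=np.load('wrist2.npz');P=q['P'];px=q['px']
S=P[165:275,252:293].reshape(-1,3)
# params: yaw,pitch, origin offset in y,z at S mean
c0=np.median(S,0)-.025*rot(np.radians(7))[:,2]
def f(p):
    C=rot(p[0],p[1]);L=(S-c0)@C;return np.hypot(L[:,1]-p[2],L[:,2]-p[3])-.025
r=least_squares(f,[.12,.47,0,0],loss='soft_l1',f_scale=.001);print(np.degrees(r.x[:2]),r.x[2:],np.abs(r.fun).mean())
def f2(p): return f([p[0],np.radians(27),p[1],p[2]])
r=least_squares(f2,[.12,0,0],loss='soft_l1',f_scale=.001);print(np.degrees(r.x[0]),r.x[1:],np.abs(r.fun).mean())
C=rot(r.x[0]);o=c0+C[:,1]*r.x[1]+C[:,2]*r.x[2]
L=(P-o)@C
np.savez('clamp0.npz',C=C,o=o)
# ortho map: height z in clamp frame, 0.5mm... crop
import sys
m=(q['z']>0)&(np.abs(L[...,0])<.2)&(np.abs(L[...,1])<.12)
for side in(1,-1):
    k=m&(L[...,1]*side>.043)&(L[...,1]*side<.061)&(np.abs(L[...,0])<.16)
    print('side',side);
    for lo in np.arange(-.06,.16,.003):
        a=k&(L[...,0]>=lo)&(L[...,0]<lo+.003)
        if a.sum()>3: print(round(lo*1e3+1.5,1),(np.percentile(L[a][:,2],[10,50,90])*1e3).round(1),a.sum(),end=' | ')
    print()
```

```text
[ 6.02089881 27.04160058] [0.00082698 0.00282761] 0.0013547353541184955
6.016329154437317 [0.00082707 0.00282739] 0.0013546352798328959
side 1
-40.5 [5.9 6.1 6.6] 8 | -37.5 [6.4 7.3 8.2] 43 | -34.5 [6.3 7.1 7.7] 44 | -31.5 [6.3 7.5 8.5] 46 | -28.5 [6.5 7.2 8.1] 45 | -25.5 [6.4 7.3 8.3] 50 | -22.5 [5.2 7.  8.1] 47 | -19.5 [-0.5  1.5  7.2] 91 | -16.5 [-0.8  0.2  1.2] 42 | -13.5 [-8.4 -0.9  0.8] 82 | -10.5 [-139.6   -7.8    0.5] 47 | -7.5 [-141.    -6.9    0.4] 61 | -4.5 [-142.2   -8.3    0.4] 72 | -1.5 [-144.8 -142.6    0.6] 51 | 1.5 [-145.8   -0.4    0.9] 72 | 4.5 [-147.6 -145.6    1. ] 48 | 7.5 [-149.6    6.4    7.6] 74 | 10.5 [-150.6    6.9    8.1] 74 | 13.5 [-152.2    6.9    7.9] 77 | 16.5 [-152.9    6.8    8. ] 80 | 19.5 [-154.6    6.8    8.4] 84 | 22.5 [-156.     6.9    8. ] 71 | 25.5 [-12.    0.5   7.5] 139 | 28.5 [-159.1  270.5  271.3] 57 | 31.5 [270.6 272.  273.5] 298 | 34.5 [271.  273.2 275.3] 574 | 37.5 [270.9 273.  275. ] 528 | 40.5 [270.8 272.6 274.3] 468 | 43.5 [237.6 267.3 273.8] 1681 | 46.5 [268.2 276.9 284.8] 1158 | 49.5 [266.  273.8 283.8] 1545 | 52.5 [6.  7.  8.4] 38
[... 2442 characters left out ...]
] 79 | 97.5 [ 9.3 10.1 11.1] 67 | 100.5 [ 9.4 10.2 11.1] 73 | 103.5 [ 9.2 10.2 11.2] 60 | 106.5 [-0.3  9.3 10.6] 79 | 109.5 [0.4 6.8 7.7] 60 | 112.5 [6.4 7.2 8.5] 79 | 115.5 [5.9 7.2 8.2] 59 | 118.5 [-218.9    6.4    7.5] 46 | 121.5 [-221.1 -219.6 -218.5] 24 | 124.5 [-223.  -221.5 -220.6] 24 | 127.5 [-224.1 -222.6 -221.7] 24 | 130.5 [-224.9 -221.9 -220.3] 24 | 133.5 [-226.8 -224.4 -221.3] 24 | 136.5 [-228.8 -227.6 -226.4] 24 | 139.5 [-229.8 -229.  -227.8] 27 | 142.5 [-231.8 -230.5 -229.2] 25 | 145.5 [-233.8 -232.3 -231. ] 30 | 148.5 [-235.  -233.1 -183.7] 42 | 151.5 [-236.3 -209.9 -184.2] 28 | 154.5 [-237.8 -236.5 -215.8] 7 | 157.5 [-239.9 -238.2 -236.3] 21 | 160.5 [-240.1 -239.2 -238. ] 5 |
```

Run:
```python
from h import *
q=np.load('wrist2.npz');P=q['P'];c=np.load('clamp0.npz');L=(P-c['o'])@c['C'];L=L*1e3
x,y,z=L[...,0],L[...,1],L[...,2];pc=lambda a:np.percentile(a,[2,98]).round(1)
ch=(z>5)&(z<9)&(x<32)&(x>-46)
for s in(1,-1):
    k=ch&(y*s>43)&(y*s<61)
    lo=k&(x<-10);hi=k&(x>0);print(s,'low',pc(x[lo]),'high',pc(x[hi]),'gap mid',(pc(x[lo])[1]+pc(x[hi])[0])/2,'out mid',(pc(x[lo])[0]+pc(x[hi])[1])/2)
    for nm,kk in(('lo',lo|False),('hi',hi)):
        k2=ch&(y*s>36)&(y*s<70)&((x<-22) if nm=='lo' else (x>8));print(nm,'y cheek',pc(y[k2]))
    k3=(z>5)&(z<9)&(x>108)&(x<116)&(y*s>36)&(y*s<70);print('shut cheek y',pc(y[k3]), 'x rng',pc(x[(z>5)&(z<9)&(y*s>43)&(y*s<61)&(x>50)&(x<130)]))
t=(z>58)&(z<66)&(x>50)&(x<130)&(abs(y)<30);print('shut block top',pc(x[t]),pc(y[t]))
for s in(1,-1):
    n=(y*s>68)&(y*s<110)&(abs(x)<25)&(z>-30)&(z<30);print('nut',s,pc(x[n]),pc(y[n]),pc(z[n]),np.median(L[n],0).round(1))
```

```text
1 low [-39.3 -20.4] high [ 6.9 26.1] gap mid -6.749999999999999 out mid -6.599999999999998
lo y cheek [42.  61.3]
hi y cheek [42.4 61.2]
shut cheek y [42.5 61.8] x rng [ 52.6 117.2]
-1 low [-39.4 -30.2] high [17.1 26.3] gap mid -6.549999999999999 out mid -6.549999999999999
lo y cheek [-61.1 -42.3]
hi y cheek [-61.5 -42.6]
shut cheek y [-61.2 -42.1] x rng [ 52.4 118. ]
shut block top [71.  99.6] [-19.1  18.6]
nut 1 [-14.3   2.2] [68.7 89.1] [ 1.9 20.5] [-5.  77.8 14.4]
nut -1 [-14.5   2.1] [-92.3 -68.9] [-1.6 16.7] [ -4.9 -80.5  10.5]
```

Lower half middle is at x = -6.6 in my frame, y = 0, with all edges consistent. Now to above cap A.

```bash
cat >> h.py <<'E'
CAPC=rot(np.radians(2.75),0);CAPO=np.array([.4838,-.0139,0])
def clamp():
    c=np.load('clamp0.npz');return c['C'],c['o']-.0066*c['C'][:,0]
E
python3 - <<'E'
from h import *
go(CAPO+[0,0,.14],toolR(CAPC)); print(manip.get_state()['clock'])
E
```

```text
dpos cm [14.46 25.8  15.  ] dr [ 0.0771 -0.4726  0.0248]
2.55
```

```bash
python3 -m creep '{"delta_pos":[[0.5,2.6,1],[1,5.2,2],[2,7.8,3],[3.5,10.4,4.5],[5,13,6],[7,15.6,8],[9,18.2,10],[11,20.8,12],[13,23.4,14],[14.5,25.8,15]],"dr":[[0.01,-0.05,0],[0.02,-0.1,0],[0.02,-0.15,0.01],[0.03,-0.2,0.01],[0.04,-0.25,0.01],[0.05,-0.3,0.01],[0.06,-0.35,0.02],[0.065,-0.4,0.02],[0.07,-0.44,0.02],[0.077,-0.473,0.025]]}'
python3 - <<'E'
from h import *
d,R,t=grab('wrist');P=cloud(d,R,t);cv2.imwrite('pics/wrist3.png',d['pixels'])
S=P.reshape(-1,3);S=S[(np.hypot(S[:,0]-.484,S[:,1]+.014)<.09)]
top=S[(S[:,2]>.056)&(S[:,2]<.069)];top=top[np.hypot(top[:,0]-.484,top[:,1]+.014)<.035]
r=cv2.minAreaRect((top[:,:2]*1000).astype(np.float32));print(len(top),r,np.median(top[:,2]))
print(tool()[0]);go(CAPO+[0,0,.03],toolR(CAPC))
E
```

```text
clock: 3.55
position: [0.482, -0.024, 0.1411]
ee_rot: [-0.017, -0.705, -0.013, 0.709]
contact_force: [-0.5, 0.2, 0.5]
width: 0.0856
2672 ((483.7947082519531, -13.45400619506836), (30.145015716552734, 39.71121597290039), 3.0082852840423584) 0.06284634297694876
[ 0.48274535 -0.02697593  0.13884841]
dpos cm [10.87 -1.39 -0.25] dr [-0.007   0.0083 -0.0081]
```

```bash
python3 -m creep '{"delta_pos":[[0,-0.7,-0.2],[1,-1.4,-0.2],[2.5,-1.4,-0.2],[4.0,-1.4,-0.2],[4.0,-1.4,-0.2]],"dr":[[-0.007,0.008,-0.008],[-0.007,0.008,-0.008],[-0.007,0.008,-0.008],[-0.007,0.008,-0.008],[-0.007,0.008,-0.008]]}'
python3 - <<'E'
from h import *
go(CAPO+[0,0,.03],toolR(CAPC))
E
```

```text
clock: 4.1
position: [0.4836, -0.0055, 0.1017]
ee_rot: [0.018, 0.709, 0.02, -0.705]
contact_force: [-0.6, 0.5, 0.2]
width: 0.0853
dpos cm [7.17 0.87 0.06] dr [ 0.0062 -0.0048  0.0034]
```

```bash
python3 -m creep '{"delta_pos":[[0,0,0],[0,0,0],[0,0,0]],"dr":[[0,0,0],[0,0,0],[0,0,0]]}'
python3 - <<'E'
from h import *
go(CAPO+[0,0,.03],toolR(CAPC))
E
```

```text
clock: 4.4
position: [0.486, -0.0067, 0.1036]
ee_rot: [0.018, 0.71, 0.02, -0.704]
contact_force: [-0.9, 0.4, 0.4]
width: 0.0852
dpos cm [7.35 0.72 0.32] dr [ 0.0055 -0.0094  0.0019]
```

```bash
python3 -m creep '{"delta_pos":[[0.5,0.4,0.2],[1.5,0.7,0.3],[2.5,0.7,0.3],[3.3,0.7,0.3],[3.3,0.7,0.3],[3.3,0.7,0.3],[3.3,0.7,0.3]],"dr":[[0.005,-0.009,0.002],[0.005,-0.009,0.002],[0.005,-0.009,0.002],[0.005,-0.009,0.002],[0.005,-0.009,0.002],[0.005,-0.009,0.002],[0.005,-0.009,0.002]]}'
python3 - <<'E'
from h import *
go(CAPO+[0,0,.03],toolR(CAPC))
E
```

```text
clock: 5.1
position: [0.4832, -0.014, 0.0697]
ee_rot: [-0.017, -0.706, -0.017, 0.707]
contact_force: [0.0, -0.1, 0.4]
width: 0.0854
dpos cm [ 3.97 -0.01 -0.06] dr [0.0002 0.0013 0.0001]
```

Good. Settled, so I'll descend, settle and close.

```bash
python3 -m creep '{"delta_pos":[[1,0,-0.05],[2,0,-0.05],[3,0,-0.05],[3.7,0,-0.05],[3.95,0,-0.05],[3.95,0,-0.05],[3.95,0,-0.05],[3.95,0,-0.05]],"dr":[[0,0,0],[0,0,0],[0,0,0],[0,0,0],[0,0,0],[0,0,0],[0,0,0],[0,0,0]]}'
python3 - <<'E'
from h import *
go(CAPO+[0,0,.03],toolR(CAPC))
E
python3 -m creep '{"delta_pos":[[0,0,0],[0,0,0],[0,0,0],[0,0,0],[0,0,0],[0,0,0]],"dr":[[0,0,0],[0,0,0],[0,0,0],[0,0,0],[0,0,0],[0,0,0]]}' -1 60
python3 - <<'E'
from h import *
s=manip.get_state();print(s['contact_force'],s['moment'],s['width'],s['position']);go(CAPO+[0,0,.03],toolR(CAPC))
E
```

```text
clock: 5.9
position: [0.4838, -0.014, 0.0304]
ee_rot: [-0.017, -0.707, -0.017, 0.707]
contact_force: [-0.7, 0.1, 0.4]
width: 0.0857
dpos cm [ 0.04 -0.01 -0.01] dr [0.0001 0.0009 0.    ]
clock: 6.5
position: [0.4838, -0.014, 0.0305]
ee_rot: [-0.017, -0.707, -0.017, 0.707]
contact_force: [0.6, -0.5, 5.5]
width: 0.0393
[ 0.56607729 -0.45129978  5.50339536] [ 0.02918899  0.00803604 -0.01396963] 0.03926556513986054 [ 0.48384242 -0.01400531  0.03049278]
dpos cm [ 0.05 -0.01  0.  ] dr [ 0.0001  0.0007 -0.    ]
```

```bash
python3 -m creep '{"delta_pos":[[-1,0,0],[-3,0,0],[-6,0,0],[-9.5,0,0],[-13,0,0],[-16.5,0,0],[-20,0,0],[-22,0,0],[-22,0,0],[-22,0,0]],"dr":[[0,0,0],[0,0,0],[0,0,0],[0,0,0],[0,0,0],[0,0,0],[0,0,0],[0,0,0],[0,0,0],[0,0,0]]}' -1 90
python3 - <<'E'
from h import *
C,M=clamp();print(M,manip.get_state()['width'],manip.get_state()['contact_force'])
p=M+C[:,2]*(.0305+.07);print(p);go(p,toolR(C))
E
```

```text
clock: 7.5
position: [0.4829, -0.0138, 0.2495]
ee_rot: [-0.017, -0.706, -0.017, 0.708]
contact_force: [0.2, -0.6, -2.3]
width: 0.0385
[0.57249418 0.25841629 0.13874385] 0.038491273719744805 [ 0.1603784  -0.58912632 -2.34981348]
[0.52711944 0.25363414 0.22829001]
dpos cm [  2.11 -26.5   -5.71] dr [-0.056   0.4742 -0.0128]
```

```bash
python3 -m creep '{"delta_pos":[[-1,-1.5,-0.5],[-2,-4,-1],[-2.5,-7,-1.6],[-2.5,-10,-2.2],[-2.5,-13,-3],[-2.5,-16,-3.7],[-2.5,-19,-4.5],[-2,-22,-5],[-1.5,-24.5,-5.5],[-1,-26.5,-5.7]],"dr":[[-0.005,0.04,0],[-0.01,0.09,0],[-0.015,0.14,0],[-0.02,0.19,0],[-0.03,0.24,-0.01],[-0.035,0.29,-0.01],[-0.04,0.34,-0.01],[-0.045,0.39,-0.01],[-0.05,0.43,-0.01],[-0.056,0.474,-0.013]]}'
python3 -m creep '{"delta_pos":[[0,0,0],[0,0,0],[0,0,0],[0,0,0],[0,0,0],[0,0,0]],"dr":[[0,0,0],[0,0,0],[0,0,0],[0,0,0],[0,0,0],[0,0,0]]}'
python3 - <<'E'
from h import *
C,M=clamp();p=M+C[:,2]*(.0305+.05);go(p,toolR(C));print(manip.get_state()['qpos'].round(2))
d,R,t=grab('wrist');cv2.imwrite('pics/wrist4.png',d['pixels']);np.savez('wrist4.npz',px=d['pixels'],P=cloud(d,R,t),z=d['depth'],K=d['intrinsics'],R=R,t=t)
E
```

```text
clock: 8.5
position: [0.5264, 0.2559, 0.2586]
ee_rot: [0.027, 0.852, 0.046, -0.522]
contact_force: [0.3, -1.3, -3.5]
width: 0.0384
clock: 9.1
position: [0.5283, 0.2528, 0.2603]
ee_rot: [0.027, 0.852, 0.044, -0.521]
contact_force: [-0.0, -0.5, -1.7]
width: 0.039
dpos cm [ 4.8  -0.09  1.56] dr [-0.001  -0.0014 -0.0006]
[ 0.41  0.07  1.8  -0.19  0.83  1.98]
```

View pics/wrist4.png

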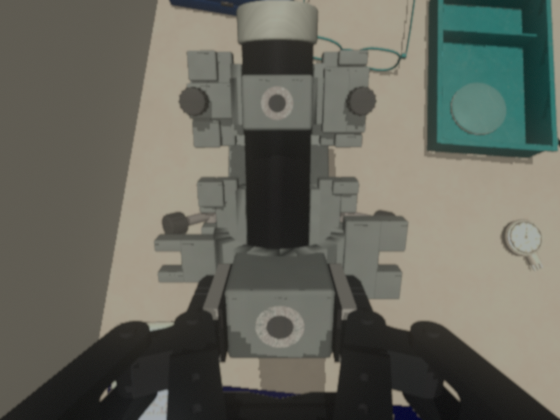

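The held cap shows its narrow foot at left (187,258) and wide foot at right (375,255), over the clamp. I'll compare cap and clamp positions within this one view.

Run:
```python
from h import *
from scipy.optimize import least_squares
q=np.load('wrist4.npz');P=q['P'];C,M=clamp();p0,R0=tool()
T=np.stack([-R0[:,2],-R0[:,1],-R0[:,0]],1);o=p0+.0305*R0[:,0]
pc=lambda a:np.percentile(a,[2,98]).round(1)
K=(P-o)@T*1e3;x,y,z=K[...,0],K[...,1],K[...,2]
ft=(z>7)&(z<13)&(abs(x)<30)&(abs(y)<70)
for s in(1,-1):
    k=ft&(y*s>46);print('foot',s,'z',np.median(z[k]).round(2),'x',pc(x[k]),'y',pc(y[k]),k.sum())
b=(z>59)&(z<66)&(abs(x)<25)&(abs(y)<30);print('block',pc(x[b]),pc(y[b]),np.median(z[b]))
L=(P-M)@C*1e3;x,y,z=L[...,0],L[...,1],L[...,2]
for s in(1,-1):
    for a,bb,nm in((-5,40,'open hi'),(55,80,'shut lo'),(95,130,'shut hi')):
        k=(z>4.5)&(z<9)&(y*s>38)&(y*s<66)&(x>a)&(x<bb);print(s,nm,'x',pc(x[k]),'y',pc(y[k]),'z',np.median(z[k]).round(2),k.sum())
k=(z>58)&(z<66)&(x>60)&(x<120)&(abs(y)<30);print('shut block',pc(x[k]),pc(y[k]),np.median(z[k]))
```

```text
foot 1 z 10.01 x [-10.7  12.4] y [46.2 61.4] 908
foot -1 z 10.09 x [-20.2  22.1] y [-62.9 -46.3] 2256
block [-13.2  15.2] [-22.5  22.1] 62.175624857334526
1 open hi x [13.9 32.5] y [42.1 61.2] z 7.26 644
1 shut lo x [59.3 77.8] y [42.1 61.3] z 7.22 742
1 shut hi x [105.  124.1] y [42.2 61.3] z 7.19 898
-1 open hi x [23.1 32.6] y [-61.4 -42.4] z 7.07 336
-1 shut lo x [59.1 76.2] y [-61.4 -42.2] z 7.15 369
-1 shut hi x [101.5 124.1] y [-61.3 -42. ] z 7.28 476
shut block [ 77.3 105.9] [-19.1  19. ] 62.218737818380994
```

```bash
cat >> h.py <<'E'
def seat(h):
    C,M=clamp();go(M+C@np.array([-.0009,.0006,.0305+h]),toolR(C))
    p0,R0=tool();v=(p0-M)@C-[-.0009,.0006,.0305];s=manip.get_state();print('cap at clamp mm',(v*1e3).round(2),'F clamp',(C.T@s['contact_force']).round(1),'w',round(s['width'],4),'t',s['clock'])
E
python3 -c "
from h import *
seat(.02)"
```

```text
dpos cm [ 7.8  -0.14  1.65] dr [-0.0008 -0.0014 -0.0005]
cap at clamp mm [16.36 -1.4  98.03] F clamp [-0.7 -0.1 -2.1] w 0.0389 t 9.15
```

```bash
python3 -m creep '{"delta_pos":[[1,-0.1,0.5],[2.5,-0.14,1],[4,-0.14,1.6],[5.5,-0.14,1.65],[7,-0.14,1.65],[7.8,-0.14,1.65],[7.8,-0.14,1.65],[7.8,-0.14,1.65],[7.8,-0.14,1.65],[7.8,-0.14,1.65]],"dr":[[-0.001,-0.001,0],[-0.001,-0.001,0],[-0.001,-0.001,0],[-0.001,-0.001,0],[-0.001,-0.001,0],[-0.001,-0.001,0],[-0.001,-0.001,0],[-0.001,-0.001,0],[-0.001,-0.001,0],[-0.001,-0.001,0]]}'
python3 -c "
from h import *
seat(.0)"
```

```text
clock: 10.15
position: [0.5487, 0.2572, 0.184]
ee_rot: [0.028, 0.852, 0.045, -0.521]
contact_force: [0.1, 0.1, -2.3]
width: 0.0386
dpos cm [2.06 0.07 0.03] dr [ 0.0011 -0.0016  0.0003]
cap at clamp mm [ 0.23  0.72 20.63] F clamp [-0.9  0.1 -2.1] w 0.0386 t 10.15
```

Good. Descend to about 3 mm (inside the cheeks) with force checks.

```bash
python3 -m creep '{"delta_pos":[[0.5,0.07,0.03],[1,0.07,0.03],[1.2,0.07,0.03],[1.35,0.07,0.03],[1.45,0.07,0.03],[1.45,0.07,0.03]],"dr":[[0.001,-0.002,0],[0.001,-0.002,0],[0.001,-0.002,0],[0.001,-0.002,0],[0.001,-0.002,0],[0.001,-0.002,0]]}'
python3 -c "
from h import *
seat(.0)"
```

```text
clock: 10.75
position: [0.5549, 0.257, 0.1698]
ee_rot: [0.028, 0.851, 0.045, -0.523]
contact_force: [0.2, -0.5, -2.2]
width: 0.0387
dpos cm [ 0.52 -0.02 -0.08] dr [ 0.0001  0.0021 -0.0002]
cap at clamp mm [-0.74 -0.19  5.24] F clamp [-0.9 -0.6 -2. ] w 0.0387 t 10.75
```

```bash
python3 -m creep '{"delta_pos":[[0,-0.02,-0.05],[0.15,-0.02,-0.05],[0.3,-0.02,-0.05],[0.45,-0.02,-0.05],[0.55,-0.02,-0.05],[0.55,-0.02,-0.05]],"dr":[[0,0.002,0],[0,0.002,0],[0,0.002,0],[0,0.002,0],[0,0.002,0],[0,0.002,0]]}'
python3 -c "
from h import *
seat(.0)"
```

```text
clock: 11.35
position: [0.5576, 0.2575, 0.1655]
ee_rot: [0.028, 0.851, 0.045, -0.522]
contact_force: [-1.9, -0.0, 1.6]
width: 0.0389
dpos cm [ 0.01  0.   -0.02] dr [ 0.0002 -0.0001 -0.0002]
cap at clamp mm [-0.22  0.01  0.12] F clamp [-1.   0.2  2.3] w 0.0389 t 11.35
```

Near contact (4 N). Press gently further.

```bash
python3 -m creep '{"delta_pos":[[0.05,0,0],[0.1,0,0],[0.15,0,0],[0.15,0,0]],"dr":[[0,0,0],[0,0,0],[0,0,0],[0,0,0]]}'
python3 -c "
from h import *
seat(.0);print(manip.get_state()['moment'])"
```

```text
clock: 11.75
position: [0.5577, 0.2575, 0.1655]
ee_rot: [0.027, 0.852, 0.045, -0.521]
contact_force: [-9.5, -3.0, 10.5]
width: 0.039
dpos cm [ 0.01 -0.   -0.01] dr [-0.     -0.0008 -0.0001]
cap at clamp mm [-0.12 -0.    0.06] F clamp [-3.9 -2.  13.8] w 0.039 t 11.75
[-0.12295714  0.98355236 -0.01097975]
```

```bash
python3 -m creep '{"delta_pos":[[0.08,0,0],[0.12,0,0],[0.12,0,0],[0,0,0],[-0.1,0,0],[-0.15,0,0],[-0.15,0,0]],"dr":[[0,0,0],[0,0,0],[0,0,0],[0,0,0],[0,0,0],[0,0,0],[0,0,0]]}'
python3 -m creep '{"delta_pos":[[0,0,0],[0,0,0],[0,0,0],[0,0,0],[0,0,0]],"dr":[[0,0,0],[0,0,0],[0,0,0],[0,0,0],[0,0,0]]}' 1
python3 -c "
from h import *
seat(.1)"
```

```text
clock: 12.45
position: [0.5577, 0.2575, 0.1656]
ee_rot: [0.028, 0.852, 0.045, -0.522]
contact_force: [-5.3, -1.2, 4.6]
width: 0.0387
clock: 12.95
position: [0.5579, 0.2575, 0.1653]
ee_rot: [0.028, 0.852, 0.045, -0.522]
contact_force: [0.2, 0.9, -0.1]
width: 0.0851
dpos cm [-1.002e+01  1.000e-02 -1.000e-02] dr [ 0.0001 -0.0003 -0.0001]
cap at clamp mm [-0.03  0.05 -0.23] F clamp [ 0.2  0.9 -0.2] w 0.0851 t 12.95
```

```bash
python3 -m creep '{"delta_pos":[[-1,0,0],[-3,0,0],[-6,0,0],[-9,0,0],[-12,0,-1],[-15,0,-2.5],[-16,0,-2.5],[-16,0,-2.5],[-16,0,-2.5]],"dr":[[0,0,0],[0,0,0],[0,0,0],[0,0,0],[0,0,0],[0,0,0],[0,0,0],[0,0,0],[0,0,0]]}'
python3 - <<'E'
from h import *
d,R,t=grab('wrist');P=cloud(d,R,t);cv2.imwrite('pics/wrist5.png',d['pixels'])
C,M=clamp();L=(P-M)@C*1e3;x,y,z=L[...,0],L[...,1],L[...,2];pc=lambda a:np.percentile(a,[2,98]).round(1)
for s in(1,-1):
    k=(z>8.7)&(z<14)&(y*s>44)&(y*s<62)&(abs(x)<26);print('foot',s,'x',pc(x[k]),'y',pc(y[k]),'z',np.percentile(z[k],[10,50,90]).round(2),k.sum())
    k=(z>4.5)&(z<8.6)&(y*s>44)&(y*s<62)&(abs(x)<36);print('cheek',np.median(z[k]).round(2),pc(x[k]))
    n=(y*s>66)&(y*s<110)&(abs(x)<16)&(z>-30)&(z<32);print('nut',s,pc(x[n]),pc(y[n]),pc(z[n]),np.median(L[n],0).round(1))
k=(z>58)&(z<70)&(abs(x)<30)&(abs(y)<30);print('block',pc(x[k]),pc(y[k]),np.median(z[k]))
p0,R0=tool();print('tcp in clamp',((p0-M)@C*1e3).round(1))
E
```

```text
clock: 13.85
position: [0.5066, 0.2519, 0.3179]
ee_rot: [0.028, 0.851, 0.045, -0.523]
contact_force: [-0.4, 0.1, -0.7]
width: 0.0857
foot 1 x [-12.7  10.1] y [44.3 61.3] z [ 9.35 10.26 11.2 ] 302
cheek 7.19 [-32.1  32.3]
nut 1 [-8.6  8.5] [67.  89.4] [ 0.6 20.4] [ 1.4 77.6 14.4]
foot -1 x [-22.8  19.8] y [-61.6 -44.4] z [ 9.36 10.24 11.13] 664
cheek 7.22 [-32.5  32.5]
nut -1 [-8.4  8.6] [-91.9 -66.9] [-2.7 16.7] [  1.5 -80.   10.4]
block [-15.4  12.9] [-18.8  19. ] 62.21656675674099
tcp in clamp [ 21.9   0.3 189.1]
```

View pics/wrist5.png

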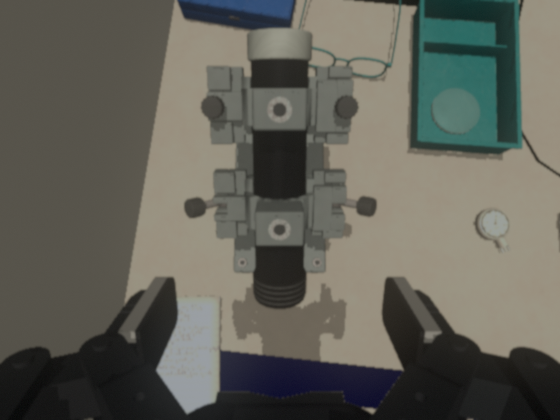

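The cap is seated: both feet are at z = 10.2 against cheeks at 7.2. It has slid about 1.3 mm downhill within its clearance. Next I'll shut the fingers and go outside the left bolt.

```bash
cat >> h.py <<'E'
def at(x,y,z):
    C,M=clamp();go(M+C@np.array([x,y,z])/1e3,toolR(C));p0,_=tool();s=manip.get_state()
    print('tcp in clamp',((p0-M)@C*1e3).round(1),'F',(C.T@s['contact_force']).round(1),'w',round(s['width'],3),'t',s['clock'])
E
python3 -m creep '{"delta_pos":[[0,-3,0.5],[0,-6,1],[1,-9,1.5],[4,-12,2],[8,-12,2.2],[12,-12,2.2],[14.5,-12,2.2],[14.5,-12,2.2],[14.5,-12,2.2],[14.5,-12,2.2]],"dr":[[0,0,0],[0,0,0],[0,0,0],[0,0,0],[0,0,0],[0,0,0],[0,0,0],[0,0,0],[0,0,0],[0,0,0]]}' -1 40
python3 -c "
from h import *
at(0,120,8)"
```

```text
clock: 14.9
position: [0.5412, 0.3767, 0.1813]
ee_rot: [0.027, 0.852, 0.045, -0.521]
contact_force: [-0.5, 0.1, 1.2]
width: -0.0003
dpos cm [3.84 0.1  0.27] dr [-0.     -0.0017  0.0007]
tcp in clamp [  2.7 120.9  46.4] F [0.1 0.2 1.3] w -0.0 t 14.9
```

```bash
python3 -m creep '{"delta_pos":[[2,0,0.2],[3.6,0,0.2],[3.8,0.5,0.2],[3.8,1,0.2],[3.8,1.4,0.2],[3.8,1.8,0.2],[3.8,2.2,0.2],[3.8,2.6,0.2],[3.8,3.0,0.2],[3.8,3.4,0.2]],"dr":[[0,0,0],[0,0,0],[0,0,0],[0,0,0],[0,0,0],[0,0,0],[0,0,0],[0,0,0],[0,0,0],[0,0,0]]}'
python3 -c "
from h import *
at(0,80,8)"
```

```text
clock: 15.9
position: [0.5593, 0.3511, 0.1486]
ee_rot: [0.021, 0.853, 0.049, -0.52]
contact_force: [-20.6, 22.8, 14.4]
width: -0.0004
dpos cm [0.21 1.36 0.14] dr [-0.0066 -0.0055  0.014 ]
tcp in clamp [ 1.4 93.6 10.3] F [-9.6 24.9 21.1] w -0.0 t 15.9
```

Unexpected 25 N. Back off and look.

```bash
python3 -m creep '{"delta_pos":[[0,-0.6,0],[0,-1,0],[0,-1,0],[0,-1,0]],"dr":[[0,0,0],[0,0,0],[0,0,0],[0,0,0]]}'
python3 - <<'E'
from h import *
at(0,100,8)
ims=[]
for n in('wrist','scene','side'):
    d,R,t=grab(n);C,M=clamp();uv=cv2.projectPoints((M+.03*C[:,1])[None],np.array(d['rvec'],float),np.array(d['tvec'],float),np.array(d['intrinsics']),None)[0].ravel();print(n,uv)
    im=d['pixels']
    if n=='wrist': im=im[60:420,100:460]
    else:
        u,v=uv.astype(int);h=50;im=im[max(v-h,0):v+h,max(u-h,0):u+h]
    ims.append(cv2.resize(im,(400,400) if n!='wrist' else (400,400),interpolation=cv2.INTER_CUBIC))
    if n=='wrist':np.savez('wrist6.npz',P=cloud(d,R,t),px=d['pixels'])
cv2.imwrite('pics/look6.png',np.hstack(ims[:2]))
cv2.imwrite('pics/side6.png',ims[2])
E
```

```text
clock: 16.3
position: [0.5592, 0.3549, 0.1459]
ee_rot: [0.027, 0.852, 0.045, -0.521]
contact_force: [-3.9, 3.6, 4.0]
width: 0.0001
dpos cm [-0.02 -0.26  0.05] dr [-0.0006 -0.0014  0.0016]
tcp in clamp [ 0.5 97.4  7.8] F [-1.3  4.   5.1] w 0.0 t 16.3
wrist [421.13388381 275.02753064]
scene [178.64432994 157.19307242]
side [234.79668541 176.85747216]
```

View pics/look6.png

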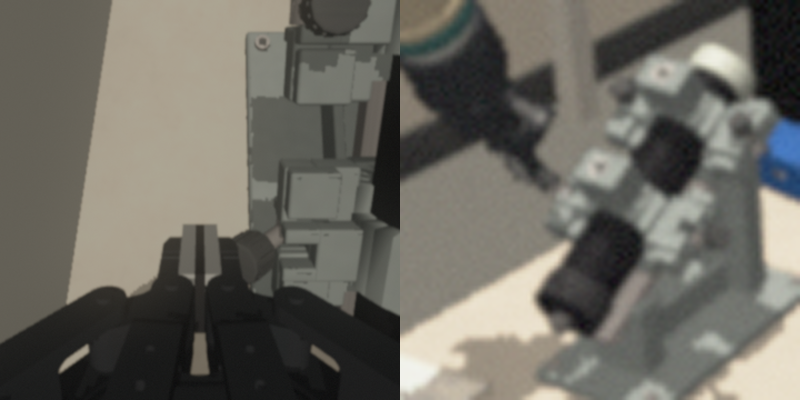

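The nut (crop 255,250) was caught under the dark finger shoulder behind the pads. Only the pad tips should push, so I'll follow the nut's corner along its arc. First I'll check the bolt angle and the finger profile.

Run:
```python
from h import *
q=np.load('wrist6.npz');P=q['P'];C,M=clamp();L=(P-M)@C*1e3
pc=lambda a:np.percentile(a,[3,97]).round(1)
x,y,z=L[...,0],L[...,1],L[...,2]
S=L.reshape(-1,3);g=S[(abs(S[:,0])<16)&(S[:,1]>64)&(S[:,1]<125)&(S[:,2]<75)&(S[:,2]>-20)]
# left/right profile vs z (y min/max)
for lo in range(-12,72,4):
    a=g[(g[:,2]>=lo)&(g[:,2]<lo+4)]
    if len(a)>5: print(lo,'y',np.percentile(a[:,1],[1,25,50,75,99]).round(1),'x',pc(a[:,0]),len(a))
ft=(z>8.7)&(z<14)&(y>44)&(y<62)&(abs(x)<26);print('foot',pc(x[ft]),pc(y[ft]),np.median(z[ft]))
```

```text
-8 y [64.1 64.3 64.8 65.1 65.9] x [2.2 3.3] 8
-4 y [64.1 64.9 65.7 67.  69.2] x [2.3 3.4] 36
0 y [64.1 64.9 66.  67.6 69.4] x [-1.8  3.6] 80
4 y [65.7 67.2 76.8 78.7 82.5] x [-0.1  8.3] 38
8 y [ 67.9  73.2  76.5  81.2 102.4] x [ 4.6 12.9] 150
12 y [ 67.4  71.3  78.3  93.6 107.4] x [-3.3 13.5] 438
16 y [ 69.5  74.9  80.5  92.  109.1] x [-4.4 13.5] 765
20 y [ 72.8  76.7  79.   94.9 109.6] x [-5.5 13.5] 704
24 y [ 83.5  89.4  96.9 103.9 110.1] x [ 8.5 13.6] 346
28 y [ 83.3  90.2  96.9 103.  109.9] x [ 8.6 13.6] 374
32 y [ 83.4  90.1  96.5 103.9 110. ] x [ 8.7 13.6] 408
36 y [ 83.4  90.4  96.9 103.3 110.1] x [ 8.6 13.6] 419
40 y [ 83.9  93.1  96.5 100.1 109.5] x [ 9.4 13.8] 259
44 y [ 87.2  95.5  96.9  97.9 105.9] x [-7.5 14. ] 786
48 y [ 76.1  85.7  98.5 107.6 117.5] x [ 8.5 15.6] 465
52 y [ 67.   87.   94.9 105.2 123.1] x [-4.4 15.8] 1401
56 y [ 64.4  79.6  93.9 106.5 124. ] x [-5.7 15.7] 1759
60 y [ 64.4  74.5  91.  115.3 124.4] x [-5.7 15.2] 2441
64 y [ 64.5  71.4  89.6 120.4 124.8] x [-6.  14.6] 3468
68 y [ 64.2  67.7  69.8 122.7 124.9] x [-6.8 14.7] 1137
foot [-13.    9.8] [44.3 61.4] 10.161665094280284
```

```bash
python3 -m creep '{"delta_pos":[[0,-0.3,0],[-0.3,-0.2,0.05],[-0.4,0,0.05],[-0.5,0.2,0.05],[-0.6,0.35,0.05],[-0.7,0.5,0.05]],"dr":[[0,0,0],[0,0,0],[0,0,0],[0,0,0],[0,0,0],[0,0,0]]}'
python3 -c "
from h import *
at(0,90,14)"
```

```text
clock: 17.05
position: [0.5556, 0.3491, 0.1514]
ee_rot: [0.027, 0.851, 0.045, -0.522]
contact_force: [-3.7, 4.1, 0.6]
width: 0.0
dpos cm [ 0.06  0.19 -0.07] dr [-0.0005 -0.0001  0.0008]
tcp in clamp [-0.7 91.9 14.6] F [-2.6  4.5  2. ] w 0.0 t 17.05
```

```bash
python3 -m creep '{"delta_pos":[[-0.1,0.15,-0.05],[-0.2,0.3,-0.05],[-0.3,0.45,-0.05],[-0.35,0.6,-0.05]],"dr":[[0,0,0],[0,0,0],[0,0,0],[0,0,0]]}'
python3 -c "
from h import *
at(0,78.4,20)"
```

```text
clock: 17.45
position: [0.5558, 0.3427, 0.1553]
ee_rot: [0.028, 0.852, 0.045, -0.521]
contact_force: [-1.2, 2.5, 1.2]
width: 0.0002
dpos cm [-0.18  0.72  0.06] dr [ 0.0004 -0.0015  0.0001]
tcp in clamp [ 0.6 85.6 18.2] F [-0.3  2.7  1.5] w 0.0 t 17.45
```

Moving freely (2.7 N). Continue to the stop.

```bash
python3 -m creep '{"delta_pos":[[-0.1,0.2,0],[-0.15,0.4,0],[-0.2,0.55,0],[-0.2,0.65,0],[-0.2,0.7,0]],"dr":[[0,0,0],[0,0,0],[0,0,0],[0,0,0],[0,0,0]]}'
python3 -c "
from h import *
at(0,78.4,20)"
```

```text
clock: 17.95
position: [0.5552, 0.3352, 0.1563]
ee_rot: [0.028, 0.851, 0.044, -0.522]
contact_force: [-0.0, 1.9, 0.5]
width: 0.0001
dpos cm [-0.02 -0.02 -0.02] dr [ 0.0001  0.0002 -0.0007]
tcp in clamp [-0.2 78.2 19.8] F [0.4 1.9 0.4] w 0.0 t 17.95
```

```bash
python3 -m creep '{"delta_pos":[[0,0.1,0],[0,0.2,0],[0,0.3,0],[0,0.3,0]],"dr":[[0,0,0],[0,0,0],[0,0,0],[0,0,0]]}'
python3 -c "
from h import *
at(0,78.4,20)"
```

```text
clock: 18.35
position: [0.5553, 0.3325, 0.1564]
ee_rot: [0.028, 0.851, 0.045, -0.522]
contact_force: [-1.2, 1.4, 2.9]
width: -0.0
dpos cm [-0.   -0.3  -0.02] dr [ 0.0001  0.0001 -0.0004]
tcp in clamp [-0.2 75.4 20. ] F [0.4 1.5 3. ] w -0.0 t 18.35
```

```bash
python3 -m creep '{"delta_pos":[[0,0.1,0],[0,0.2,0],[0,0.3,0],[0,0.3,0]],"dr":[[0,0,0],[0,0,0],[0,0,0],[0,0,0]]}'
python3 -c "
from h import *
at(0,78.4,20)"
```

```text
clock: 18.75
position: [0.5556, 0.3298, 0.1568]
ee_rot: [0.027, 0.852, 0.045, -0.522]
contact_force: [-5.2, 2.7, 5.2]
width: 0.0003
dpos cm [ 0.04 -0.57 -0.01] dr [-0.0001 -0.0003  0.0002]
tcp in clamp [-0.1 72.7 20.4] F [-2.   3.2  6.8] w 0.0 t 18.75
```

```bash
python3 -m creep '{"delta_pos":[[0,-0.3,0],[-0.2,-0.3,0],[-0.4,-0.2,0],[-0.4,0,0],[-0.4,0.1,0],[-0.4,0.2,0],[-0.4,0.2,0]],"dr":[[0,0,0],[0,0,0],[0,0,0],[0,0,0],[0,0,0],[0,0,0],[0,0,0]]}'
python3 -c "
from h import *
at(0,72,24)"
```

```text
clock: 19.45
position: [0.5542, 0.3283, 0.1601]
ee_rot: [0.027, 0.852, 0.045, -0.522]
contact_force: [-2.4, 4.9, 0.3]
width: -0.0003
dpos cm [-0.   -0.05 -0.  ] dr [-0.0009 -0.0006  0.0017]
tcp in clamp [-0.  71.5 24. ] F [-1.5  5.2  1.2] w -0.0 t 19.45
```

```bash
python3 -m creep '{"delta_pos":[[0,0.1,0],[0,0.2,0],[0,0.2,0]],"dr":[[0,0,0],[0,0,0],[0,0,0]]}'
python3 -c "
from h import *
at(0,72,24)"
python3 -m creep '{"delta_pos":[[0,-0.5,0],[0,-2,0],[-2,-3,0],[-5,-3,0],[-8,0,0],[-11,3,0],[-14.5,6,-2.5],[-16.5,7,-2.5],[-16.5,7,-2.5],[-16.5,7,-2.5]],"dr":[[0,0,0],[0,0,0],[0,0,0],[0,0,0],[0,0,0],[0,0,0],[0,0,0],[0,0,0],[0,0,0],[0,0,0]]}'
cat > look.py <<'E'
from h import *
d,R,t=grab('wrist');P=cloud(d,R,t);cv2.imwrite('pics/last.png',d['pixels'])
C,M=clamp();L=(P-M)@C*1e3;x,y,z=L[...,0],L[...,1],L[...,2];pc=lambda a:np.percentile(a,[2,98]).round(1)
for s in(1,-1):
    k=(z>8.7)&(z<14)&(y*s>44)&(y*s<62)&(abs(x)<26);print('foot',s,'x',pc(x[k]),'y',pc(y[k]),'z',np.percentile(z[k],[10,50,90]).round(2),k.sum())
    for nm,a,b in(('nut',-16,16),('shut nut',70,100)):
        n=(y*s>40)&(y*s<110)&(x>a)&(x<b)&(z>15)&(z<40);print(nm,s,pc(x[n]),pc(y[n]),pc(z[n]),np.median(L[n],0).round(1))
k=(z>58)&(z<70)&(abs(x)<30)&(abs(y)<30);print('block',pc(x[k]),pc(y[k]),np.median(z[k]))
at(0,-120,8)
E
python3 look.py
```

```text
clock: 19.75
position: [0.5543, 0.3279, 0.1602]
ee_rot: [0.025, 0.852, 0.046, -0.521]
contact_force: [-3.4, 8.7, -0.7]
width: 0.0004
dpos cm [ 0.   -0.1   0.01] dr [-0.0019 -0.0013  0.0045]
tcp in clamp [ 0.1 71.  24. ] F [-2.5  9.1  0.5] w 0.0 t 19.75
clock: 20.75
position: [0.5091, 0.2498, 0.3181]
ee_rot: [0.027, 0.851, 0.044, -0.522]
contact_force: [-0.3, 0.3, 0.5]
width: 0.0
foot 1 x [-16.4  10.2] y [44.2 60.9] z [ 9.11 10.21 11.07] 185
nut 1 [-7.8  8.4] [47.1 63.5] [16.2 28.5] [ 1.6 55.  26.9]
shut nut 1 [83.5 99.4] [47.3 63.9] [18.7 28.7] [91.6 55.  27.1]
foot -1 x [-23.2  19.7] y [-61.6 -44.2] z [ 9.34 10.17 11.05] 688
nut -1 [-5.1  4.8] [-85.4 -79.7] [15.1 17.7] [ -0.2 -83.1  15.9]
shut nut -1 [83.4 99.3] [-63.7 -47.3] [16.7 28.6] [ 91.5 -55.   27. ]
block [-15.5  12.9] [-19.   19.1] 62.19341759278495
dpos cm [18.   11.82  2.32] dr [ 0.0003  0.0023 -0.0011]
tcp in clamp [ 23.6  -1.6 187.8] F [ 0.8  0.2 -0.3] w 0.0 t 20.8
```

The left bolt is upright (nut y = 55, matching the shut clamp). Now the right one.

```bash
python3 -m creep '{"delta_pos":[[0,3,0.5],[0,6,1],[1,9,1.5],[4,12,2],[8,12,2.3],[12,12,2.3],[14.5,12,2.3],[14.5,12,2.3],[14.5,12,2.3],[14.5,12,2.3]],"dr":[[0,0.002,0],[0,0.002,0],[0,0.002,0],[0,0.002,0],[0,0.002,0],[0,0.002,0],[0,0.002,0],[0,0.002,0],[0,0.002,0],[0,0.002,0]]}'
python3 -c "
from h import *
at(0,-112,1)"
```

```text
clock: 21.8
position: [0.5673, 0.1363, 0.1796]
ee_rot: [0.028, 0.852, 0.045, -0.52]
contact_force: [-0.6, -0.5, 0.3]
width: 0.0001
dpos cm [ 4.36 -0.89  0.27] dr [ 0.0009 -0.0033  0.0002]
tcp in clamp [   2.5 -120.9   44.6] F [-0.5 -0.4  0.5] w 0.0 t 21.8
```

```bash
python3 -m creep '{"delta_pos":[[2,0,0.2],[3.8,0,0.2],[4.3,-0.5,0.2],[4.3,-1.0,0.2],[4.2,-1.4,0.2],[4.0,-1.7,0.2],[3.8,-2.0,0.2]],"dr":[[0,-0.002,0],[0,-0.002,0],[0,-0.002,0],[0,-0.002,0],[0,-0.002,0],[0,-0.002,0],[0,-0.002,0]]}'
python3 -c "
from h import *
at(0,-97,10)"
```

```text
clock: 22.5
position: [0.5805, 0.1578, 0.1452]
ee_rot: [0.028, 0.852, 0.045, -0.521]
contact_force: [0.2, 0.3, -0.8]
width: -0.0002
dpos cm [-0.31 -0.39  0.07] dr [ 0.0006 -0.0018  0.0001]
tcp in clamp [   0.7 -100.9    6.9] F [-0.2  0.3 -0.8] w -0.0 t 22.5
```

```bash
python3 -m creep '{"delta_pos":[[0,-0.2,0.05],[-0.05,-0.4,0.05],[-0.15,-0.6,0.05],[-0.3,-0.75,0.05]],"dr":[[0,0,0],[0,0,0],[0,0,0],[0,0,0]]}'
python3 -c "
from h import *
at(0,-92,13)"
```

```text
clock: 22.9
position: [0.578, 0.1633, 0.1469]
ee_rot: [0.029, 0.852, 0.044, -0.522]
contact_force: [-0.8, -7.2, 3.7]
width: -0.0002
dpos cm [-0.37 -0.32 -0.03] dr [ 0.0017 -0.0003 -0.0025]
tcp in clamp [ -0.3 -95.2   9.3] F [ 0.3 -7.1  4. ] w -0.0 t 22.9
```

```bash
python3 -m creep '{"delta_pos":[[-0.15,-0.05,0],[-0.3,-0.15,0],[-0.4,-0.3,0],[-0.5,-0.45,0]],"dr":[[0,0,0],[0,0,0],[0,0,0],[0,0,0]]}'
python3 -c "
from h import *
at(0,-86,17)"
```

```text
clock: 23.3
position: [0.5752, 0.1675, 0.1515]
ee_rot: [0.029, 0.852, 0.044, -0.522]
contact_force: [-2.0, -10.3, 6.6]
width: -0.0002
dpos cm [-0.26 -0.47 -0.03] dr [ 0.0015 -0.0003 -0.0024]
tcp in clamp [ -0.3 -90.7  14.5] F [  0.2 -10.    7.3] w -0.0 t 23.3
```

```bash
python3 -m creep '{"delta_pos":[[0,0.3,0],[-0.25,0.3,0],[-0.35,0.1,0],[-0.35,-0.1,0],[-0.4,-0.3,0],[-0.45,-0.5,0]],"dr":[[0,0,0],[0,0,0],[0,0,0],[0,0,0],[0,0,0],[0,0,0]]}'
python3 -c "
from h import *
at(0,-82,19)"
```

```text
clock: 23.9
position: [0.5726, 0.1728, 0.1555]
ee_rot: [0.029, 0.852, 0.044, -0.522]
contact_force: [-3.6, -8.1, 8.0]
width: 0.0002
dpos cm [-0.01 -0.31 -0.03] dr [ 0.0019 -0.0002 -0.0019]
tcp in clamp [ -0.3 -85.1  18.9] F [-0.3 -7.6  9.2] w 0.0 t 23.9
```

```bash
python3 -m creep '{"delta_pos":[[0,0.5,0],[-0.3,0.6,0],[-0.5,0.4,0],[-0.5,0.1,0],[-0.5,-0.2,0],[-0.5,-0.5,0],[-0.5,-0.8,0]],"dr":[[0,0,0],[0,0,0],[0,0,0],[0,0,0],[0,0,0],[0,0,0],[0,0,0]]}'
python3 -c "
from h import *
at(0,-72,24)"
```

```text
clock: 24.6
position: [0.5694, 0.1809, 0.1599]
ee_rot: [0.029, 0.852, 0.045, -0.522]
contact_force: [-6.3, -7.0, 10.1]
width: 0.0001
dpos cm [-0.01 -0.48 -0.04] dr [ 0.0016 -0.0001 -0.0015]
tcp in clamp [ -0.4 -76.8  24. ] F [-1.6 -6.3 12.2] w 0.0 t 24.6
```

```bash
python3 -m creep '{"delta_pos":[[0,0.6,0],[0,2,0],[-2,3,0],[-5,3,0],[-8,0,0],[-11,-3,0],[-14.5,-6,-2.5],[-16.5,-7,-2.5],[-16.5,-7,-2.5],[-16.5,-7,-2.5]],"dr":[[0,0,0],[0,0,0],[0,0,0],[0,0,0],[0,0,0],[0,0,0],[0,0,0],[0,0,0],[0,0,0],[0,0,0]]}'
python3 look.py
```

```text
clock: 25.6
position: [0.5092, 0.2455, 0.317]
ee_rot: [0.028, 0.851, 0.045, -0.522]
contact_force: [-0.2, -0.4, -1.0]
width: -0.0003
foot 1 x [-13.7  20.2] y [44.1 60.2] z [ 9.31 10.2  11.12] 191
nut 1 [-8.   8.6] [47.1 63.7] [16.1 28.5] [ 1.5 54.9 26.9]
shut nut 1 [83.4 99.9] [47.2 64. ] [18.  28.7] [91.6 55.1 27.1]
foot -1 x [-22.3  19.9] y [-61.6 -44.3] z [ 9.29 10.25 11.11] 678
nut -1 [-8.1  8.5] [-83.9 -65.1] [15.4 24.7] [  1.  -73.5  20.1]
shut nut -1 [83.5 99.3] [-63.6 -47.3] [18.8 28.6] [ 91.5 -55.   27. ]
block [-15.9  12.9] [-18.7  19. ] 62.21890082324734
dpos cm [17.94 11.3   2.24] dr [ 0.0006  0.0028 -0.0011]
tcp in clamp [ 22.8  -6.8 187.2] F [-1.3 -0.1 -0.8] w 0.0 t 25.65
```

View pics/last.png

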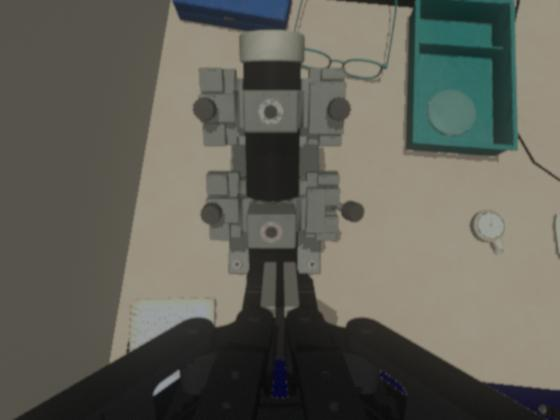

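The right bolt sticks at about 0.5 rad with its rod at the slot mouth (nut at (352,211)). The cap sits about 1.3 mm downhill of centre, leaving the rod almost no slot clearance. I'll regrip the cap, shift it 1.2 mm uphill to centre it, then push again.

```bash
python3 -m creep '{"delta_pos":[[0.5,-0.3,1],[2,-0.7,2.2],[4.5,-0.7,2.3],[7,-0.7,2.3],[8.5,-0.7,2.3],[8.5,-0.7,2.3],[8.5,-0.7,2.3],[8.5,-0.7,2.3]],"dr":[[0,0.002,0],[0,0.002,0],[0,0.002,0],[0,0.002,0],[0,0.002,0],[0,0.002,0],[0,0.002,0],[0,0.002,0]]}' 1
python3 -c "
from h import *
at(-0.5,0.3,31)"
```

```text
clock: 26.45
position: [0.527, 0.2541, 0.2319]
ee_rot: [0.027, 0.852, 0.045, -0.521]
contact_force: [0.3, -0.2, 0.1]
width: 0.0856
dpos cm [7.28 0.02 0.23] dr [-0.0003 -0.0027 -0.0001]
tcp in clamp [  1.6   0.5 103.8] F [ 0.3 -0.2 -0. ] w 0.086 t 26.45
```

```bash
python3 -m creep '{"delta_pos":[[1.5,0,0.1],[3.5,0,0.2],[5.5,0,0.2],[6.8,0,0.2],[7.2,0,0.2],[7.2,0,0.2],[7.2,0,0.2]],"dr":[[0,-0.003,0],[0,-0.003,0],[0,-0.003,0],[0,-0.003,0],[0,-0.003,0],[0,-0.003,0],[0,-0.003,0]]}'
python3 -m creep '{"delta_pos":[[0,0,0],[0,0,0],[0,0,0],[0,0,0],[0,0,0],[0,0,0]],"dr":[[0,0,0],[0,0,0],[0,0,0],[0,0,0],[0,0,0],[0,0,0]]}' -1 40
python3 -c "
from h import *
at(0.5,0.3,31)"
```

```text
clock: 27.15
position: [0.5582, 0.2577, 0.1675]
ee_rot: [0.027, 0.852, 0.045, -0.522]
contact_force: [0.6, 0.3, 0.8]
width: 0.0853
clock: 27.75
position: [0.558, 0.2576, 0.1672]
ee_rot: [0.027, 0.851, 0.045, -0.522]
contact_force: [-3.6, 0.1, 5.9]
width: 0.0394
dpos cm [ 0.1   0.04 -0.05] dr [ 0.0001 -0.      0.0001]
tcp in clamp [ 0.   0.7 32. ] F [-0.5  0.4  6.9] w 0.039 t 27.75
```

```bash
python3 -m creep '{"delta_pos":[[0,0,-0.06],[0,0,-0.12],[0,0,-0.14],[0,0,-0.14]],"dr":[[0,0,0],[0,0,0],[0,0,0],[0,0,0]]}'
python3 -c "
from h import *
at(0.5,0.3,31)"
python3 -m creep '{"delta_pos":[[0,0,0],[0,0,0],[0,0,0],[0,0,0],[0,0,0]],"dr":[[0,0,0],[0,0,0],[0,0,0],[0,0,0],[0,0,0]]}' 1
python3 -m creep '{"delta_pos":[[-1,0,0],[-3,0,0],[-6,0,0],[-9,0,0],[-12,0,-1],[-15,0,-2.2],[-15.5,0,-2.2],[-15.5,0,-2.2],[-15.5,0,-2.2]],"dr":[[0,0,0],[0,0,0],[0,0,0],[0,0,0],[0,0,0],[0,0,0],[0,0,0],[0,0,0],[0,0,0]]}'
python3 look.py
```

```text
clock: 28.15
position: [0.5581, 0.2576, 0.1673]
ee_rot: [0.027, 0.851, 0.045, -0.523]
contact_force: [-6.5, 0.8, 6.5]
width: 0.0393
dpos cm [ 0.09  0.04 -0.04] dr [-0.0001  0.0023 -0.0001]
tcp in clamp [ 0.1  0.7 31.9] F [-2.8  1.5  8.7] w 0.039 t 28.15
clock: 28.65
position: [0.5592, 0.2576, 0.167]
ee_rot: [0.028, 0.851, 0.045, -0.522]
contact_force: [-0.4, -0.4, -0.3]
width: 0.0854
clock: 29.55
position: [0.5079, 0.252, 0.3141]
ee_rot: [0.028, 0.851, 0.045, -0.523]
contact_force: [0.0, -0.8, -0.5]
width: 0.0852
foot 1 x [-15.2  17.6] y [44.1 61.4] z [ 9.07 10.2  11.2 ] 189
nut 1 [-7.6  8.7] [47.1 64. ] [16.8 28.4] [ 1.2 55.  26.8]
shut nut 1 [83.7 99.4] [47.2 63.9] [17.9 28.6] [91.7 55.  27.1]
foot -1 x [-22.8  20.1] y [-61.6 -44.2] z [ 9.36 10.21 11.11] 709
nut -1 [-7.8  8.6] [-83.8 -65. ] [15.6 24.4] [  1.  -73.4  20.3]
shut nut -1 [83.8 99.4] [-63.7 -47.3] [17.3 28.6] [ 91.7 -55.2  27. ]
block [-16.2  12.8] [-18.9  19.1] 62.18093750788225
dpos cm [17.74 12.01  2.09] dr [ 0.0005  0.0038 -0.001 ]
tcp in clamp [ 21.5   0.3 185.2] F [-0.7 -0.   0.2] w 0.086 t 29.6
```

The cap did not move; the arm's compliance absorbed the shift. I'll regrip, relieve the down force and shift further.

```bash
python3 -m creep '{"delta_pos":[[1,0,0.7],[3,0,1.6],[6,0,2.2],[9,0,2.2],[12,0,2.2],[14,0,2.2],[15.2,0,2.2],[15.4,0,2.2],[15.4,0,2.2],[15.4,0,2.2]],"dr":[[0,0.002,0],[0,0.002,0],[0,0.002,0],[0,0.002,0],[0,0.002,0],[0,0.002,0],[0,0.002,0],[0,0.002,0],[0,0.002,0],[0,0.002,0]]}'
python3 -m creep '{"delta_pos":[[0,0,0],[0,0,0],[0,0,0],[0,0,0],[0,0,0],[-0.05,0,0],[-0.08,0,0],[-0.08,0,0]],"dr":[[0,0,0],[0,0,0],[0,0,0],[0,0,0],[0,0,0],[0,0,0],[0,0,0],[0,0,0]]}' -1 40
python3 -c "
from h import *
at(0.5,0.3,31)"
python3 -m creep '{"delta_pos":[[0,0,-0.1],[0,0,-0.2],[0,0,-0.25],[0,0,-0.25]],"dr":[[0,0,0],[0,0,0],[0,0,0],[0,0,0]]}'
python3 -c "
from h import *
at(0.5,0.3,31)"
```

```text
clock: 30.6
position: [0.5589, 0.2578, 0.1691]
ee_rot: [0.027, 0.852, 0.045, -0.521]
contact_force: [-0.5, -0.2, -0.6]
width: 0.0855
clock: 31.4
position: [0.5587, 0.2577, 0.1689]
ee_rot: [0.027, 0.852, 0.045, -0.521]
contact_force: [0.4, -0.3, 0.8]
width: 0.0392
dpos cm [0.22 0.04 0.09] dr [ 0.0001 -0.0018  0.0001]
tcp in clamp [ 1.4  0.7 33.2] F [ 0.7 -0.3  0.5] w 0.039 t 31.4
clock: 31.8
position: [0.5589, 0.2577, 0.169]
ee_rot: [0.027, 0.851, 0.044, -0.523]
contact_force: [-4.6, 1.6, 2.7]
width: 0.0392
dpos cm [0.21 0.04 0.11] dr [-0.0003  0.0024 -0.0004]
tcp in clamp [ 1.6  0.7 33.1] F [-2.7  2.1  4.4] w 0.039 t 31.8
```

```bash
python3 -m creep '{"delta_pos":[[0,0,-0.1],[0,0,-0.2],[0,0,-0.2],[0,0,-0.2]],"dr":[[0,0,0],[0,0,0],[0,0,0],[0,0,0]]}'
python3 -c "
from h import *
at(0.5,0.3,31)"
```

```text
clock: 32.2
position: [0.5604, 0.2575, 0.1697]
ee_rot: [0.028, 0.851, 0.044, -0.523]
contact_force: [-6.4, 0.2, 2.8]
width: 0.0394
dpos cm [0.21 0.01 0.27] dr [-0.0001  0.003  -0.001 ]
tcp in clamp [ 3.3  0.4 33.1] F [-4.3  0.9  5.4] w 0.039 t 32.2
```

```bash
python3 -m creep '{"delta_pos":[[0,0,0.1],[0,0,0.15],[0,0,0.15]],"dr":[[0,0,0],[0,0,0],[0,0,0]]}'
python3 -c "
from h import *
at(0.5,0.3,31)"
python3 -m creep '{"delta_pos":[[0,0,0],[0,0,0],[0,0,0],[0,0,0],[0,0,0]],"dr":[[0,0,0],[0,0,0],[0,0,0],[0,0,0],[0,0,0]]}' 1
python3 -m creep '{"delta_pos":[[-1,0,0],[-3,0,0],[-6,0,0],[-9,0,0],[-12,0,-1],[-15,0,-2],[-15.5,0,-2],[-15.5,0,-2],[-15.5,0,-2]],"dr":[[0,0,0],[0,0,0],[0,0,0],[0,0,0],[0,0,0],[0,0,0],[0,0,0],[0,0,0],[0,0,0]]}'
python3 look.py
```

```text
clock: 32.5
position: [0.5603, 0.2575, 0.1697]
ee_rot: [0.028, 0.851, 0.044, -0.522]
contact_force: [-4.6, -0.7, 3.5]
width: 0.0394
dpos cm [0.21 0.   0.27] dr [ 0.0003  0.0004 -0.0007]
tcp in clamp [ 3.2  0.3 33.1] F [-2.5 -0.2  5.2] w 0.039 t 32.5
clock: 33.0
position: [0.5612, 0.2579, 0.1702]
ee_rot: [0.027, 0.852, 0.045, -0.521]
contact_force: [1.0, 0.0, -0.0]
width: 0.0853
clock: 33.9
position: [0.5077, 0.252, 0.316]
ee_rot: [0.028, 0.851, 0.045, -0.522]
contact_force: [0.3, 0.3, -0.0]
width: 0.0857
foot 1 x [-13.8  17.1] y [44.1 61.7] z [ 9.08 10.05 11.  ] 191
nut 1 [-8.   8.6] [47.1 63.7] [15.9 28.5] [ 1.3 55.  26.9]
shut nut 1 [83.7 99.5] [47.1 63.5] [16.6 28.7] [91.8 54.9 27.2]
foot -1 x [-22.5  19.7] y [-61.6 -44.3] z [ 9.37 10.21 11.11] 685
nut -1 [-8.   8.5] [-83.8 -65.2] [15.3 24.7] [  0.9 -73.6  20.4]
shut nut -1 [83.6 99.5] [-63.7 -47.2] [18.3 28.6] [ 91.8 -55.1  27. ]
block [-16.   12.9] [-19.2  18.9] 62.18282615722815
dpos cm [17.92 12.01  2.19] dr [ 0.0005  0.002  -0.0011]
tcp in clamp [ 22.2   0.3 187. ] F [-0.6 -0.6 -0.6] w 0.086 t 33.95
```

The cap always settles back against the downhill cheeks, its natural rest, and the left bolt passed that way. On the right I raised the finger too early and rode onto the nut's end face, so I'll retry lower.

```bash
python3 -m creep '{"delta_pos":[[0,3,0.5],[0,6,1],[1,9,1.5],[4,11.5,2],[8,11.5,2.2],[12,11.5,2.2],[15,11.5,2.2],[17.5,11.5,2.2],[17.9,11.5,2.2],[17.9,11.5,2.2]],"dr":[[0,0.002,0],[0,0.002,0],[0,0.002,0],[0,0.002,0],[0,0.002,0],[0,0.002,0],[0,0.002,0],[0,0.002,0],[0,0.002,0],[0,0.002,0]]}' -1 40
python3 -m creep '{"delta_pos":[[0,0,0],[0,-0.3,0],[0,-0.7,0],[0,-1.1,0],[0,-1.4,0],[0,-1.6,0]],"dr":[[0,0,0],[0,0,0],[0,0,0],[0,0,0],[0,0,0],[0,0,0]]}'
python3 -c "
from h import *
at(0,-95,8)"
```

```text
clock: 34.95
position: [0.5813, 0.1442, 0.1459]
ee_rot: [0.028, 0.851, 0.045, -0.522]
contact_force: [-0.2, 0.7, 0.9]
width: -0.0
clock: 35.55
position: [0.5804, 0.1609, 0.1483]
ee_rot: [0.028, 0.852, 0.045, -0.52]
contact_force: [0.7, 0.7, 1.0]
width: -0.0001
dpos cm [ 0.15 -0.29  0.22] dr [ 0.0007 -0.0037  0.0001]
tcp in clamp [  2.2 -97.9   9.6] F [1.1 0.6 0.5] w -0.0 t 35.55
```

```bash
python3 -m creep '{"delta_pos":[[0,-0.1,0.1],[0,-0.25,0.2],[0,-0.4,0.2],[0,-0.55,0.2]],"dr":[[0,-0.002,0],[0,-0.002,0],[0,-0.002,0],[0,-0.002,0]]}'
python3 -c "
from h import *
at(0,-90,10)"
python3 -m creep '{"delta_pos":[[0,-0.1,0],[0,-0.2,0],[0,-0.3,0]],"dr":[[0,0,0],[0,0,0],[0,0,0]]}'
python3 -c "
from h import *
at(0,-90,10)"
```

```text
clock: 35.95
position: [0.5783, 0.1642, 0.1477]
ee_rot: [0.029, 0.852, 0.044, -0.521]
contact_force: [-3.7, -10.8, 7.6]
width: -0.0
dpos cm [-0.02 -0.43  0.04] dr [ 0.002  -0.0016 -0.0027]
tcp in clamp [  0.4 -94.3   9.8] F [ -0.8 -10.4   9. ] w -0.0 t 35.95
clock: 36.25
position: [0.5779, 0.1658, 0.1484]
ee_rot: [0.03, 0.852, 0.044, -0.521]
contact_force: [-7.3, -17.1, 14.8]
width: -0.0001
dpos cm [ 0.06 -0.27  0.05] dr [ 0.003  -0.0017 -0.0047]
tcp in clamp [  0.5 -92.7  10.6] F [ -1.4 -16.2  17.3] w -0.0 t 36.25
```

The finger–nut friction ratio is about 1, so a vertical finger self-locks on the nut's corner. I'll tilt the tool to match the bolt's lean and swing with it.

```bash
cat >> h.py <<'E'
def tl(th,gap):
    C,M=clamp();u=np.array([np.sin(th),np.cos(th)]);n=np.array([u[1],-u[0]])
    v=np.array([56,-14])+24*u+(22.4+gap)*n;A=Ro.from_rotvec(C[:,0]*(th)).as_matrix()@toolR(C)
    p0,R0=tool();s=manip.get_state();print('th',th,'target',v.round(1));go(M+C@np.array([0,-v[0],v[1]])/1e3,A)
    print('  tcp',((p0-M)@C*1e3).round(1),'tilt',round(float(np.arcsin((C.T@R0[:,0])[1])),3),'F',(C.T@s['contact_force']).round(1),'t',s['clock'])
E
python3 -m creep '{"delta_pos":[[0,0.8,0],[0,2,0],[0,2.5,0],[0,2.5,0],[0,2.5,0]],"dr":[[0,0,0],[0,0,0],[0,0,0],[0,0,0],[0,0,0]]}'
python3 -c "
from h import *
tl(.5,20);tl(.5,6)"
```

```text
clock: 36.75
position: [0.5804, 0.1438, 0.1469]
ee_rot: [0.027, 0.852, 0.045, -0.521]
contact_force: [0.8, -0.2, -0.4]
width: 0.0
th 0.5 target [104.7 -13.3]
dpos cm [ 2.24 -1.01  0.01] dr [-1.000e-04 -1.000e-03 -5.001e-01]
  tcp [   0.  -114.8    9.1] tilt -0.0 F [ 0.5 -0.3 -0.7] t 36.75
th 0.5 target [92.4 -6.6]
dpos cm [ 1.57 -2.24  0.01] dr [-1.000e-04 -1.000e-03 -5.001e-01]
  tcp [   0.  -114.8    9.1] tilt -0.0 F [ 0.5 -0.3 -0.7] t 36.75
```

```bash
python3 -m creep '{"delta_pos":[[0.4,0,0],[0.8,0,0],[1.2,-0.2,0],[1.6,-0.5,0],[2.0,-0.8,0],[2.2,-1,0],[2.2,-1,0],[2.2,-1,0],[2.2,-1,0]],"dr":[[0,0,-0.09],[0,0,-0.18],[0,0,-0.27],[0,0,-0.36],[0,0,-0.44],[0,0,-0.5],[0,0,-0.5],[0,0,-0.5],[0,0,-0.5]]}'
python3 -c "
from h import *
tl(.5,1);tl(.3,-3);tl(.15,-3);tl(0,-3)"
```

```text
clock: 37.65
position: [0.589, 0.1555, 0.1277]
ee_rot: [-0.102, 0.814, 0.254, -0.512]
contact_force: [-0.3, 0.1, 0.6]
width: -0.0
th 0.5 target [88.  -4.2]
dpos cm [ 0.05 -1.8  -0.  ] dr [ 0.0021 -0.0005 -0.0006]
  tcp [  -0.  -104.1  -12.4] tilt 0.499 F [0.1 0.1 0.7] t 37.65
th 0.3 target [81.6  3.2]
dpos cm [-0.29 -2.72 -0.01] dr [ 0.0021 -0.0007  0.1994]
  tcp [  -0.  -104.1  -12.4] tilt 0.499 F [0.1 0.1 0.7] t 37.65
th 0.15 target [78.8  6.8]
dpos cm [-0.48 -3.14 -0.01] dr [ 0.002  -0.0008  0.3494]
  tcp [  -0.  -104.1  -12.4] tilt 0.499 F [0.1 0.1 0.7] t 37.65
th 0 target [75.4 10. ]
dpos cm [-0.59 -3.59 -0.01] dr [ 0.0019 -0.001   0.4994]
  tcp [  -0.  -104.1  -12.4] tilt 0.499 F [0.1 0.1 0.7] t 37.65
```

```bash
python3 -m creep '{"delta_pos":[[0,-0.6,0],[0,-1.2,0],[0,-1.7,0],[-0.05,-2.0,0],[-0.15,-2.3,0],[-0.25,-2.6,0],[-0.3,-2.7,0]],"dr":[[0,0,0],[0,0,0],[0,0,0],[0,0,0.05],[0,0,0.1],[0,0,0.16],[0,0,0.2]]}'
python3 -c "
from h import *
tl(.3,-3);tl(.15,-3);tl(0,-3)"
```

```text
clock: 38.35
position: [0.5798, 0.1769, 0.1424]
ee_rot: [-0.05, 0.836, 0.171, -0.519]
contact_force: [-0.9, -1.6, 0.4]
width: 0.0002
th 0.3 target [81.6  3.2]
dpos cm [ 0.07 -0.    0.05] dr [ 0.0021 -0.0029 -0.0021]
  tcp [  0.5 -81.8   3.8] tilt 0.298 F [-0.8 -1.5  0.8] t 38.35
th 0.15 target [78.8  6.8]
dpos cm [-0.19 -0.38  0.05] dr [ 0.0019 -0.003   0.1479]
  tcp [  0.5 -81.8   3.8] tilt 0.298 F [-0.8 -1.5  0.8] t 38.35
th 0 target [75.4 10. ]
dpos cm [-0.4  -0.8   0.05] dr [ 0.0017 -0.0032  0.2979]
  tcp [  0.5 -81.8   3.8] tilt 0.298 F [-0.8 -1.5  0.8] t 38.35
```

Moves with 1.5 N. Continue.

```bash
python3 -m creep '{"delta_pos":[[-0.05,-0.15,0],[-0.1,-0.3,0],[-0.2,-0.4,0],[-0.3,-0.6,0],[-0.4,-0.8,0],[-0.4,-0.9,0],[-0.4,-0.9,0]],"dr":[[0,0,0.05],[0,0,0.1],[0,0,0.15],[0,0,0.22],[0,0,0.3],[0,0,0.3],[0,0,0.3]]}'
python3 -c "
from h import *
tl(0,-3)"
```

```text
clock: 39.05
position: [0.576, 0.1814, 0.1472]
ee_rot: [0.031, 0.852, 0.044, -0.521]
contact_force: [4.5, -14.7, -0.4]
width: -0.0
th 0 target [75.4 10. ]
dpos cm [-0.04 -0.16 -0.02] dr [ 0.0065 -0.0007 -0.005 ]
  tcp [ -0.2 -77.    9.6] tilt -0.005 F [  2.4 -15.1  -1.7] t 39.05
```

Firm stop at 15 N, purely along y. Retreat and check.

```bash
python3 -m creep '{"delta_pos":[[0,0.6,0],[0,2,0],[-2,3,0],[-5,3,0],[-8,0,0],[-11,-3,0],[-14.5,-6,-2],[-18,-7.5,-2],[-18,-7.5,-2],[-18,-7.5,-2]],"dr":[[0,0,0],[0,0,0],[0,0,0],[0,0,0],[0,0,0],[0,0,0],[0,0,0],[0,0,0],[0,0,0],[0,0,0]]}'
python3 look.py
```

```text
clock: 40.05
position: [0.5038, 0.2519, 0.3172]
ee_rot: [0.028, 0.852, 0.046, -0.521]
contact_force: [-0.8, 0.8, -1.3]
width: 0.0005
foot 1 x [-14.   16.2] y [44.2 61. ] z [ 9.19 10.25 11.19] 185
nut 1 [-7.9  8.5] [47. 64.] [16.2 28.7] [ 1.4 55.  26.8]
shut nut 1 [83.6 99.4] [47.2 63.9] [16.6 28.8] [91.6 55.  27.1]
foot -1 x [-22.8  19.9] y [-61.6 -44.3] z [ 9.47 10.26 11.1 ] 548
nut -1 [-7.7  8.5] [-64.1 -47.2] [16.3 28.4] [  1.5 -55.3  26.8]
shut nut -1 [83.7 99.5] [-63.7 -47.2] [17.7 28.9] [ 91.7 -55.   26.9]
block [-16.1  12.8] [-19.   18.7] 62.22330868478434
dpos cm [18.11 11.99  1.86] dr [0.0008 0.0001 0.    ]
tcp in clamp [ 1.850e+01 -1.000e-01  1.891e+02] F [-0.9 -0.6  0.1] w 0.0 t 40.1
```

View pics/last.png

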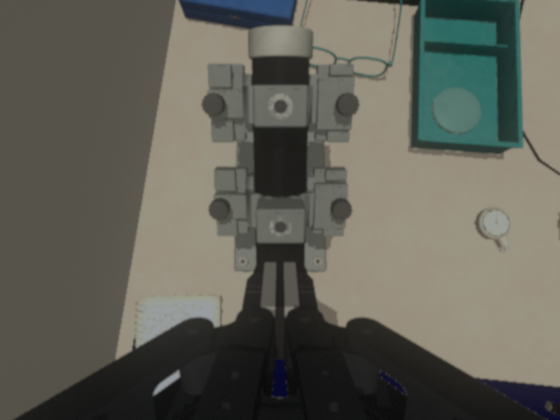

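Both bolts are upright: the nuts at (219,209) and (341,209) match the shut clamp's. The cap is flush and the gripper is clear, so I'll hand in.

```bash
python3 -c "
from rig import manip
print(manip.sign_off())"
```

```text
the job is handed in; nothing more can be done
None
```

The matching cap is seated flush on the lower clamp and both swing bolts stand upright in its slots. I handed the job in at about 40 s.

**What I did:** I picked the cap with one 24 wide and one 44 wide foot, set it with its narrow foot to the left and pressed it home at about 14 N or a little more. Then I swung the left bolt up, followed by the right. I never gripped or pushed the other two caps or the bench items, but I took no final picture of the other two caps.

**Last checks:**
- **Feet:** both tops measured 10.2 mm above the joint face, as for a seated cap; the cheeks measured 7.2 mm when I checked them just after seating.
- **Nuts:** both are centred at |y| = 55 mm and z = 27 mm, the same as on the shut clamp.
- **Gripper:** it was clear of everything, about 190 mm above the clamp.

**What went wrong or disagreed:**
- **Left bolt:** the first push jammed at about 33 N total (25 N sideways, 21 N up). I backed off and swung it free with a better path.
- **Right bolt:** it stuck partway because of friction on the nut. It went up once I tilted the tool to match the bolt's lean.
- **Cap position:** the cap rests about 1.4 mm downhill, against the cheeks and inside its 1.5 mm clearance. I regripped it twice to centre it and it did not stay, so I left it there.

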